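Load the LED board magazine, couple its keeper bar and start the feed

ROBOT

A 6-joint arm with a two-finger parallel gripper is mounted at the origin on the work surface. World frame = base frame: x ahead of the robot, y to its left, z up, the work surface at z = 0. Lengths are in m, angles in rad, forces in N, time in s.
With the tool pointing down it reaches from about 0.35 to 0.775 m from the base axis. Payload 7.3 kg.
Tool frame: the origin (TCP) lies at the very end of the fingers, on their centre line; the grasp point (between the pads) lies robot.pinch_z behind it (robot.pinch_z is the distance from the TCP to the grasp point, in m); y points along the fingers, z is the direction in which the jaws open and shut, and the axes are right-handed (so a half turn about y gives the same grasp; the last joint's range is limited). The gripper opens to 92 mm and grips with 3 to 60 N. Pads are 19 mm wide; open, the fingers measure 130 mm over their backs; the gripper's body (75 mm by 190 mm) begins 47 mm behind the grasp point.
Start: joints at [1.182, 0.342, 1.524, -0, 1.275, -0.146], TCP at [0.126, 0.51, 0.227] pointing down, gripper open.
Joint ranges: [-2.53, 2.53], [-0.77, 2.02], [0.04, 2.7], [-1, 4.14], [0.28, 2.66], [-3.11, 3.11]. Speed limits (rad/s): [2.57, 2.57, 3.14, 3.14, 3.14, 3.14].

INTERFACE

Orientations are given as [roll, pitch, yaw] about the fixed x, y, z axes, in that order (R = Rz(yaw) Ry(pitch) Rx(roll)).
In Python, from cell import status, viewer, robot gives the robot as it stands. The module is installed in compiled form; this text tells all that it offers.
- The arm moves only by the shell command python3 -m pendant 'ROWS' [FORCE]. ROWS is JSON, a list that holds one entry, the list of rows, each a list of 7 numbers: the shift along the tool's x, y, z in cm, then the turn, a rotation vector about the tool's x, y, z in rad, then the finger opening in cm, from 0 to 9.18. A call has 1 to 20 rows; each row is the pose to reach, as a shift and turn from the pose commanded when the call began, along the tool's axes at that moment; what a row does not reach only later rows make up. A row lasts 1/10 s, in which the tool goes at most 50 mm and 8.59 degrees, less where a joint would pass 70% of its speed; a pose out of reach is approached as far as the arm can. A call with a gripper value outside its range is refused whole. The fingers move at their own pace and stop on an object; FORCE is the grip in N (left out, the last holds). Time passes only in rows, so rows that repeat a pose let the fingers close. It gives the time, the measured TCP pose, the force and the opening at its end, in the units of the state.
- status.observe(): the state, without advancing time (a new reading comes with each control period).
- viewer.read_camera(name): name is "side" or "top"; returns a dict with "image" (420x560x3 uint8, red, green, blue), "range_z" (420x560 float32, m along the optical axis (not along the pixel's ray), 0 where there is no reading), "fx", "fy", "cx", "cy" (pixels), "distortion" ([k1, k2, p1, p2, k3] as OpenCV has them; the pictures are not rectified), "camera_from_world" (4x4, takes a point from world to camera coordinates). Camera axes: x right, y up, looking along -z (the intrinsics and any distortion apply to the point x, -y, -z); pixel columns grow to the right and rows downward; lengths in m; the calibration is good to about 2 mm. A picture is of the moment at which its call begins.
- robot.hand_in(): hands the job in, once; it reports no verdict.
The state is a dict: "time": time; "qpos": joint angles; "qvel": joint speeds; "joint_efforts": joint torques, N m; "tool_pos": TCP position; "tool_rot": TCP orientation; "contact_force": force on the tool from outside, world axes, zero at the start; "torque": the same for the moment, N m; "opening": finger opening in m.
Only numpy, scipy, OpenCV 4.12 (cv2) and the standard library are available. Lean on these libraries where they do the work, as an engineer would, in place of code of your own. Each camera call takes 0.05 s, during which the arm holds its last target. There are 200 camera calls.

TASK

Get the soldering cell ready for its next batch: first stand the feed lever upright, then move every LED board from the supply rack into the magazine, one to a slot and fully home. With the boards in, set the keeper bar over them, its socket fully down on the magazine's ball and its foot in the saddle at the other end, and then press the bar's latch lever fully down. Last, push the feed lever over to 40 degrees past upright, at the broad white mark, and leave the solder spool and the amber jar where they are.

Things in the scene. Friction and masses are not known exactly. Their poses are not given: they have to be found in the camera images.
- board0_mid (a point): LED board 1 of up to three (some may be absent): a stiff white board 5 mm thick, 56 mm wide, 80 mm tall, 90 g, standing on edge in the supply rack at the start, 26 mm deep in its slot. The point is its centre, 40 mm above its lower edge; x is its thickness, y its width, z up. Best pinched across its width, in the top 30 mm. All are alike; either face may lead.
- board1_mid (a point): LED board 2 of up to three (some may be absent): a stiff white board 5 mm thick, 56 mm wide, 80 mm tall, 90 g, standing on edge in the supply rack at the start, 26 mm deep in its slot. The point is its centre, 40 mm above its lower edge; x is its thickness, y its width, z up. Best pinched across its width, in the top 30 mm. All are alike; either face may lead.
- board2_mid (a point): LED board 3 of up to three (some may be absent): a stiff white board 5 mm thick, 56 mm wide, 80 mm tall, 90 g, standing on edge in the supply rack at the start, 26 mm deep in its slot. The point is its centre, 40 mm above its lower edge; x is its thickness, y its width, z up. Best pinched across its width, in the top 30 mm. All are alike; either face may lead.
- rack_mid (a point): Supply rack, fixed: black block on a grey plate, 106 mm (x) by 76 mm (y), top 34 mm above the table, with three upright slots at x = -34, 0 and +34 mm. The point is the middle slot's floor, 8 mm above the table; x runs across the slots, y along them, z up.
- magazine_mid (a point): Magazine, fixed: a block like the rack's (106 x 76 mm, top 34 mm above the table) between a ball post and a saddle post. Three slots at x = -34, 0, +34 mm, 8 x 59 mm, 26 mm deep. The point: middle slot's floor, 8 mm above the table; x across the slots towards the saddle, y along them, z up. A board fully home has its centre 40 mm above this point, its top 4 mm below the fitted bar.
- ball (a point): Centre of the steel ball, 24 mm across, on a 13 mm neck at the magazine's end x = -84 mm, 88 mm above the table. Axes as the magazine's.
- saddle (a point): Middle of the floor of the saddle at the magazine's other end (152 mm from the ball), 66 mm above the table: a ledge 20 mm along x between two cheeks 56 mm apart and 12 mm high. Axes as the magazine's.
- bar_grip (a point): Keeper bar, loose, 0.45 kg, 176 mm long, aluminium: ball socket (open below) at one end, foot at the other; it stands on its socket skirt and foot. The point is on its black upright handle (30 mm along x, 18 mm along y, 34 mm tall), 62 mm above the underside, 10 mm below the handle's top, 24 mm above the bar's top; x runs from socket to foot, y across, z up. It balances near the handle.
- socket (a point): Centre of the keeper bar's ball socket: 98 mm before the handle (bar x = -98 mm), 22 mm above the underside. The socket is 26 mm wide inside, open below, with outer walls 34 mm across; seated, this point lies at the ball's centre.
- bar_foot (a point): Middle of the underside of the keeper bar's foot, a plate 14 mm (x) by 50 mm (y), 54 mm beyond the handle (bar x = +54 mm). Seated, it lies at the saddle point with the bar level.
- latch (a joint): Latch lever on the keeper bar, hinged across the bar (axis y) at bar x = -72 mm, 24 mm above the underside (38 mm below the handle's point). 0 = raised 50 degrees (open), 0.873 = pressed down flat (locked, a claw then reaches under the ball). Stays where it is left; takes 1 to 2 N at its end.
- latch_pad (a point): Point on the upper face of the latch's steel lever plate (24 mm wide, 48 mm long), 8 mm from its free end, where to press. 49 mm from the hinge, it swings over towards the handle as the lever goes down: from 11 mm beyond and 48 mm above the hinge (open) to 44 mm beyond and 22 mm above it (locked).
- feed_lever (a joint): Feed lever's angle: 0 = upright (narrow white mark), positive = leaning towards the feeder's +x side, where the broad white mark stands at 0.698 (40 degrees); it starts leaning to the other side. Limits +-0.9; stiff hinge, stays where it is left, about 2 N at the grip.
- feed_grip (a point): Centre of the T-bar grip on top of the feed lever, black, 16 mm thick and 36 mm long along y, 90 mm from the hinge. Axes turn with the lever: z along it, y along the T-bar. Can be pinched at its ends from above.
- feed_hinge (a point): Hinge of the feed lever, 46 mm above the table on the fixed grey feeder box (100 by 60 by 42 mm); y is the hinge axis, the lever swings towards x for positive angles.
- spool: Steel-coloured solder spool, 60 mm across, 40 mm high, loose bystander; origin under its centre.
- flux: Amber glass jar, 48 mm across, 70 mm high, loose bystander; origin under its centre.

How it is judged:
On the way, in this order (a step that is already met when the one before it is completed fails the run):
1. the feed lever stands upright, within 7 degrees (value of joint feed_lever between -0.12 and 0.12 rad), for 0.2 s.
2. every LED board stands fully home in a magazine slot, the feed lever still upright (all of step 1 and z of board0_mid in the frame of magazine_mid between 0.0365 and 0.0435 m and y of board0_mid in the frame of magazine_mid between -0.008 and 0.008 m and x of board0_mid in the frame of magazine_mid between -0.046 and 0.046 m and angle between each of board0_mid, board1_mid, board2_mid's own z axis and vertical below 0.2 rad and z of board1_mid in the frame of magazine_mid between 0.0365 and 0.0435 m and y of board1_mid in the frame of magazine_mid between -0.008 and 0.008 m and x of board1_mid in the frame of magazine_mid between -0.046 and 0.046 m and z of board2_mid in the frame of magazine_mid between 0.0365 and 0.0435 m and y of board2_mid in the frame of magazine_mid between -0.008 and 0.008 m and x of board2_mid in the frame of magazine_mid between -0.046 and 0.046 m), for 0.2 s.
3. the keeper bar is seated, socket on the ball and foot in the saddle, its latch still open (distance between socket and ball below 0.0045 m and distance between bar_foot and saddle below 0.009 m and angle between bar_grip's own z axis and vertical below 0.06 rad and value of joint latch below 0.5 rad and z of board0_mid in the frame of magazine_mid between 0.0365 and 0.0435 m and y of board0_mid in the frame of magazine_mid between -0.008 and 0.008 m and x of board0_mid in the frame of magazine_mid between -0.046 and 0.046 m and angle between each of board0_mid, board1_mid, board2_mid's own z axis and vertical below 0.2 rad and z of board1_mid in the frame of magazine_mid between 0.0365 and 0.0435 m and y of board1_mid in the frame of magazine_mid between -0.008 and 0.008 m and x of board1_mid in the frame of magazine_mid between -0.046 and 0.046 m and z of board2_mid in the frame of magazine_mid between 0.0365 and 0.0435 m and y of board2_mid in the frame of magazine_mid between -0.008 and 0.008 m and x of board2_mid in the frame of magazine_mid between -0.046 and 0.046 m), for 0.2 s.
4. the latch is pressed down with the bar seated and the feed lever still upright (all of step 1 and distance between socket and ball below 0.0045 m and distance between bar_foot and saddle below 0.009 m and angle between bar_grip's own z axis and vertical below 0.06 rad and value of joint latch above 0.8 rad), for 0.2 s.
5. the feed lever leans 40 degrees to the broad mark (value of joint feed_lever between 0.598 and 0.798 rad), for 0.2 s.
At the end, for the whole second after the job is handed in: Every board stands in a magazine slot, its centre within 3.5 mm of fully home; the socket's centre is within 4.5 mm of the ball's and the foot within 9 mm of the saddle's middle, the bar level within 0.06 rad and at rest; the latch joint is above 0.80 rad; the feed lever is at 0.698 rad within 0.1 (all of step 5 and z of board0_mid in the frame of magazine_mid between 0.0365 and 0.0435 m and y of board0_mid in the frame of magazine_mid between -0.008 and 0.008 m and x of board0_mid in the frame of magazine_mid between -0.046 and 0.046 m and angle between each of board0_mid, board1_mid, board2_mid's own z axis and vertical below 0.2 rad and z of board1_mid in the frame of magazine_mid between 0.0365 and 0.0435 m and y of board1_mid in the frame of magazine_mid between -0.008 and 0.008 m and x of board1_mid in the frame of magazine_mid between -0.046 and 0.046 m and z of board2_mid in the frame of magazine_mid between 0.0365 and 0.0435 m and y of board2_mid in the frame of magazine_mid between -0.008 and 0.008 m and x of board2_mid in the frame of magazine_mid between -0.046 and 0.046 m and distance between socket and ball below 0.0045 m and distance between bar_foot and saddle below 0.009 m and angle between bar_grip's own z axis and vertical below 0.06 rad and value of joint latch above 0.8 rad and linear speed of bar below 0.02 m/s); the robot touches nothing.
It fails at once if the spool or the jar is moved more than 30 mm (distance of any of spool, flux from where it was at the start of the episode above 0.03 m).
Of board0, board1, board2 only 2 to 3 are there at a start; the rules pass over those that are not, and their reading is None.
At some moment in a run one of bar may be knocked a few centimetres aside while the robot is not near it.
It also fails if it takes over 210 s, if anything falls off the work surface, if the arm or the gripper's body presses on something with over 40 N, if the wrist force passes 120 N, or if a joint passes its speed limit or range.

## Working session

There is one attempt and no reset: what is moved stays moved. The work goes in short steps, Python scripts to look and compute and a shell command to move; the robot and the scene stay as the last step left them, time stands still between calls to the robot, and variables do not carry over. Pictures are saved under pics/ and viewed, about 12 in all and at most 16, crops included, and the job is handed in when it is done.

```bash
mkdir -p pics; cat > h.py <<'E'
import numpy as np, cv2
from cell import status, viewer, robot
from scipy.spatial.transform import Rotation as R
def cam(n):
    c=viewer.read_camera(n); c['K']=np.array([[c['fx'],0,c['cx']],[0,c['fy'],c['cy']],[0,0,1]]); c['D']=np.array(c['distortion'],float)
    c['W']=np.linalg.inv(np.array(c['camera_from_world'])); return c
def rays(c,uv):
    uv=np.asarray(uv,float).reshape(-1,1,2)
    n=cv2.undistortPoints(uv,c['K'],c['D']).reshape(-1,2)
    d=np.c_[n[:,0],-n[:,1],-np.ones(len(n))]
    return c['W'][:3,3], d@c['W'][:3,:3].T   # d has unit depth
def onplane(c,uv,z):
    o,d=rays(c,uv); return o+d*((z-o[2])/d[:,2])[:,None]
def cloud(c):
    v,u=np.mgrid[:420,:560]; o,d=rays(c,np.c_[u.ravel(),v.ravel()])
    P=(o+d*c['range_z'].reshape(-1,1)).reshape(420,560,3); P[c['range_z']==0]=np.nan; return P
def proj(c,p):
    q=np.c_[np.atleast_2d(p),np.ones(len(np.atleast_2d(p)))]@np.array(c['camera_from_world']).T
    q=q[:,:3]*[1,-1,-1]
    return cv2.projectPoints(q,np.zeros(3),np.zeros(3),c['K'],c['D'])[0].reshape(-1,2)
def save(c,f,box=None,s=1):
    im=c['image'][:,:,::-1]
    if box: im=im[box[1]:box[3],box[0]:box[2]]
    cv2.imwrite('pics/'+f,cv2.resize(im,None,fx=s,fy=s,interpolation=cv2.INTER_CUBIC))
def tool(): 
    s=status.observe(); return np.array(s['tool_pos']),R.from_euler('xyz',s['tool_rot']),s
def step(p,yaw=None):
    "shift in tool axes (cm) to world p"
    t,r,s=tool(); print(np.round(r.inv().apply(np.array(p)-t)*100,2))
E
python3 - <<'E'
from h import *
for n in('top','side'):
    c=cam(n); save(c,n+'0.png',s=1.4); print(n,np.round(c['W'],3).tolist(),c['fx'],c['D'])
t,r,s=tool(); print(s); print(r.as_matrix().round(3), robot.pinch_z)
E
```

```text
top [[-0.068, 0.977, -0.203, 0.275], [-0.998, -0.067, 0.013, 0.009], [-0.001, 0.204, 0.979, 1.415], [0.0, 0.0, 0.0, 1.0]] 517.6202743620387 [-0.10990203  0.          0.          0.          0.        ]
side [[0.847, 0.356, -0.394, 0.101], [-0.531, 0.594, -0.604, -0.719], [0.019, 0.721, 0.693, 0.943], [0.0, 0.0, 0.0, 1.0]] 501.9377846730552 [0.00822542 0.         0.         0.         0.        ]
{'time': 0.1, 'qpos': array([ 1.18198547e+00,  3.42680504e-01,  1.52490060e+00, -2.47814405e-05,
        1.27537756e+00, -1.46005414e-01]), 'qvel': array([-1.01362430e-03,  3.44949605e-05, -8.04979008e-04,  3.53521789e-04,
        7.28075195e-04, -1.52200867e-03]), 'joint_efforts': array([ 2.17971479e-03, -4.31993115e+01, -2.44697535e+01,  7.20071350e-02,
        5.25620522e-02, -7.40709766e-05]), 'tool_pos': array([0.12607939, 0.50927804, 0.22610749]), 'tool_rot': array([-1.57215125e+00,  1.75290557e-04, -2.42798333e-01]), 'contact_force': array([-0.16975606,  0.07818827,  0.04210401]), 'torque': array([-0.00293258,  0.00213788,  0.04189319]), 'opening': 0.09168012463932317}
[[ 0.971 -0.     0.24 ]
 [-0.24  -0.001  0.971]
 [-0.    -1.    -0.001]] 0.0188
```

View pics/top0.png

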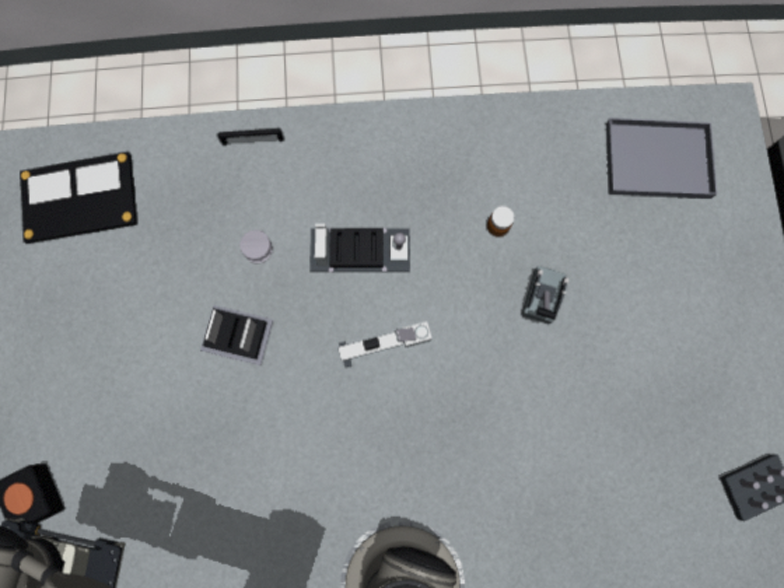

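View pics/side0.png

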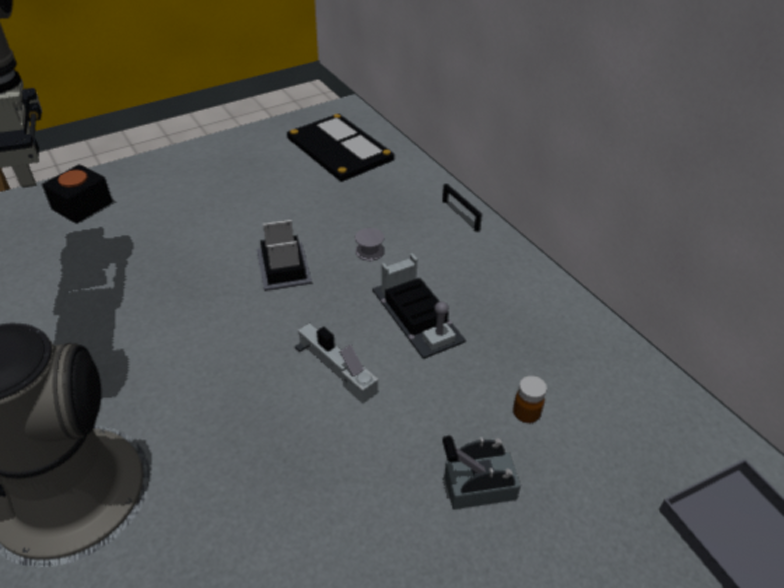

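Top view: rack (237,334) with boards in its left and right slots, magazine (358,249) with ball (399,240) and saddle (320,240), bar (385,342) with its socket at the right end, feeder (545,294), spool (256,245), jar (500,222). Now I'll measure from depth.

```bash
cat >> h.py <<'E'
def rect(P,roi,z0,z1,extra=None):
    u0,v0,u1,v1=roi; Q=P[v0:v1,u0:u1].reshape(-1,3); m=(Q[:,2]>z0)&(Q[:,2]<z1)
    if extra is not None: m&=extra[v0:v1,u0:u1].ravel()
    Q=Q[m]
    if len(Q)<4: return None
    r=cv2.minAreaRect((Q[:,:2]*1000).astype(np.float32)); return len(Q),np.round(r[0],1),np.round(r[1],1),round(r[2],1),'zmed',Q[:,2].mean().round(4),'mean',Q.mean(0).round(4)[:2]
E
python3 - <<'E'
from h import *
c=cam('top'); P=cloud(c); s=cam('side'); S=cloud(s)
g=c['image'].max(2).astype(int); gs=s['image'].max(2).astype(int)
print('table',np.nanmedian(P[150:300,100:140,2]), np.nanmedian(S[200:280,150:180,2]))
T=lambda *a:tuple(int(x/1.4) for x in a)
rk=T(195,295,280,370); mg=T(300,215,420,280); br=T(330,310,440,375); fd=T(510,255,580,330); sp=T(235,225,280,270); fl=T(480,200,522,242)
for n,roi,z0,z1 in [('rackplate',rk,.003,.1),('rackblk',rk,.028,.04),('boards',rk,.075,.1),('mag all',mg,.004,.2),('magblk',mg,.028,.04),('saddle',mg,.06,.085),('ball',mg,.088,.11),('bartop',br,.03,.046),('handle',br,.055,.085),('latch',br,.045,.07),('bar',br,.01,.1),('feed',fd,.035,.046),('feedhi',fd,.06,.2),('feedtop',fd,.085,.2),('spool',sp,.03,.06),('flux',fl,.05,.1)]:
    print(n,rect(P,roi,z0,z1))
print('side')
rk=T(250,210,320,290); mg=T(370,250,470,360); br=T(290,315,385,405); fd=T(430,425,530,510)
for n,roi,z0,z1 in [('rackblk',rk,.028,.04),('boards',rk,.083,.1),('magblk',mg,.028,.04),('saddle',mg,.06,.085),('ball',mg,.08,.11),('bartop',br,.033,.044),('handle',br,.055,.085),('latch',br,.045,.07),('feed',fd,.035,.046),('feedhi',fd,.06,.2),('feedtop',fd,.085,.2)]:
    print(n,rect(S,roi,z0,z1))
a=cv2.resize(c['image'][200:280,130:330,::-1],None,fx=4,fy=4,interpolation=3); a2=cv2.resize(c['image'][150:205,200:400,::-1],None,fx=4,fy=4,interpolation=3)
cv2.imwrite('pics/t1.png',np.vstack([a2,a]))
b=cv2.resize(c['image'][180:240,360:420,::-1],None,fx=7,fy=7,interpolation=3); b2=cv2.resize(s['image'][300:370,305:375,::-1],None,fx=6,fy=6,interpolation=3)
cv2.imwrite('pics/t2.png',np.hstack([b,b2[:420]]) if b.shape[0]==420 else b)
E
```

```text
table -0.00047638877057587514 0.000984630471900616
rackplate (1645, array([496.1, 294. ]), array([168.7, 150.7]), 87.8, 'zmed', np.float64(0.03), 'mean', array([0.4859, 0.2902]))
rackblk (725, array([488.9, 294.2]), array([109.3,  77.2]), 73.0, 'zmed', np.float64(0.0335), 'mean', array([0.4858, 0.2912]))
boards (137, array([488.5, 293.4]), array([76.4, 56.5]), 72.8, 'zmed', np.float64(0.0846), 'mean', array([0.4893, 0.2952]))
mag all (2097, array([650.6,  43.7]), array([237.7, 134.2]), 86.1, 'zmed', np.float64(0.0289), 'mean', array([0.6388, 0.0434]))
magblk (854, array([641.9,  37.7]), array([173.4,  78.1]), 85.4, 'zmed', np.float64(0.0329), 'mean', array([0.6424, 0.0472]))
saddle (190, array([641.8,  42.7]), array([165.5,  67.9]), 85.7, 'zmed', np.float64(0.0681), 'mean', array([0.6479, 0.1136]))
ball (58, array([635.5, -36.8]), array([20.7, 21.8]), 1.1, 'zmed', np.float64(0.095), 'mean', array([ 0.6356, -0.0363]))
bartop (516, array([450. ,   4.9]), array([ 34.6, 176.9]), 10.7, 'zmed', np.float64(0.0375), 'mean', array([0.4489, 0.0013]))
handle (159, array([449.3,   0.5]), array([
[... 1668 characters left out ...]
 'zmed', np.float64(0.0388), 'mean', array([ 0.4531, -0.0102]))
handle (257, array([457.8,  -5.4]), array([26.5, 95. ]), 9.1, 'zmed', np.float64(0.0681), 'mean', array([ 0.4554, -0.0086]))
latch (244, array([459.9, -18.8]), array([ 25.9, 122.5]), 10.2, 'zmed', np.float64(0.0571), 'mean', array([ 0.4573, -0.0222]))
feed (666, array([ 526.7, -319.1]), array([ 59.9, 100.6]), 68.4, 'zmed', np.float64(0.0422), 'mean', array([ 0.5215, -0.3176]))
feedhi (786, array([ 515. , -312.4]), array([61.7, 99.2]), 68.1, 'zmed', np.float64(0.0855), 'mean', array([ 0.513 , -0.3146]))
feedtop (270, array([ 505.3, -308.4]), array([58.5, 78.2]), 68.3, 'zmed', np.float64(0.1097), 'mean', array([ 0.4894, -0.3046]))
```

View pics/t1.png

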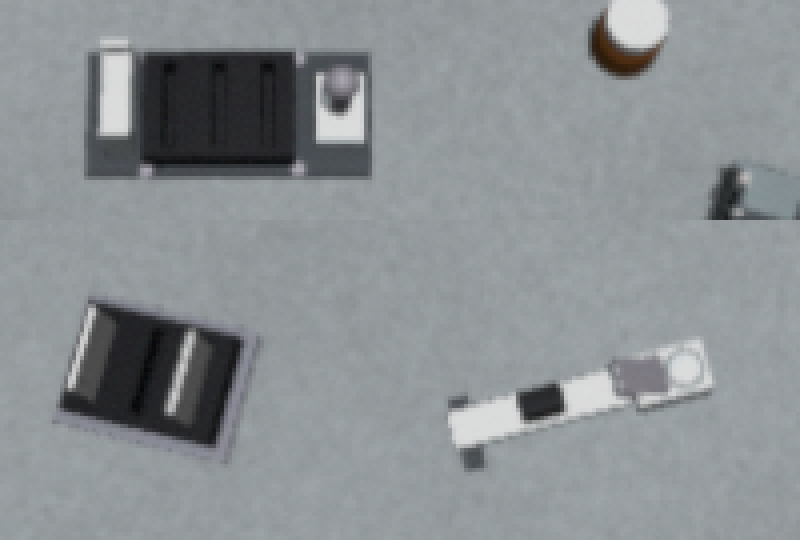

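View pics/t2.png

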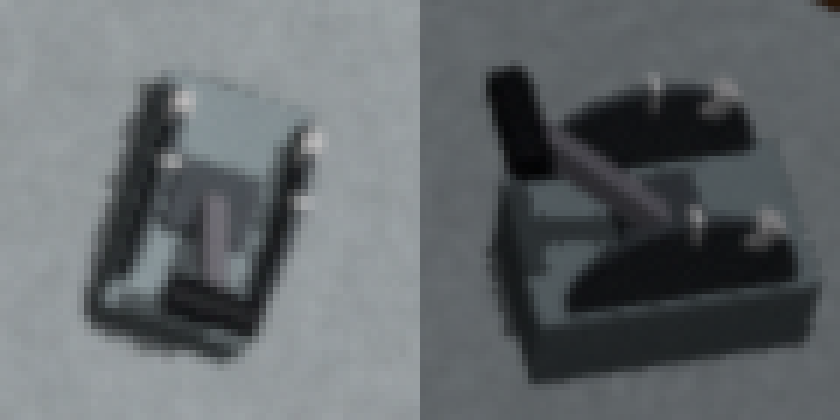

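Crops: magazine slots run along image vertical with the saddle on the left and ball at (340,80). The rack's outer slots are filled and the middle one is empty. The feed lever leans towards image-down, opposite the white marks. The two cameras differ by about 5 mm, so I'll use the gripper as a reference above the feeder.

```bash
A='[36.8,-2,-9.5,0,0,0,9]'; B='[52.8,-2,-70,0,0.138,0,9]'
python3 -m pendant '[[[36.8,-2,-9.5,0,0,0,6.5],[36.8,-2,-9.5,0,0,0,6.5],[36.8,-2,-9.5,0,0,0,6.5],[36.8,-2,-9.5,0,0,0,6.5],[36.8,-2,-9.5,0,0,0,6.5],[36.8,-2,-9.5,0,0,0,6.5],[36.8,-2,-9.5,0,0,0,6.5],[36.8,-2,-9.5,0,0,0,6.5],[36.8,-2,-9.5,0,0,0,6.5]]]' | tail -5
python3 -m pendant '[[[16,0,-60.5,0,0.138,0,6.5],[16,0,-60.5,0,0.138,0,6.5],[16,0,-60.5,0,0.138,0,6.5],[16,0,-60.5,0,0.138,0,6.5],[16,0,-60.5,0,0.138,0,6.5],[16,0,-60.5,0,0.138,0,6.5],[16,0,-60.5,0,0.138,0,6.5],[16,0,-60.5,0,0.138,0,6.5],[16,0,-60.5,0,0.138,0,6.5],[16,0,-60.5,0,0.138,0,6.5],[16,0,-60.5,0,0.138,0,6.5],[16,0,-60.5,0,0.138,0,6.5],[16,0,-60.5,0,0.138,0,6.5],[16,0,-60.5,0,0.138,0,6.5],[16,0,-60.5,0,0.138,0,6.5]]]' | tail -5
python3 - <<'E'
from h import *
t,r,s=tool(); print(t,r.as_matrix().round(3))
c=cam('top'); sd=cam('side'); 
a=c['image'][:,:,::-1].copy(); b=sd['image'][:,:,::-1].copy()
for sg in(-1,1):
    p=t+r.apply([0,0,sg*.0325])
    for cc,im in((c,a),(sd,b)):
        q=proj(cc,p)[0]; print(q.round(1)); cv2.circle(im,tuple(int(x) for x in q.round()),0,(0,0,255),-1)
q=proj(sd,t)[0].astype(int); qc=proj(c,t)[0].astype(int)
f=lambda im,q:cv2.resize(im[q[1]-50:q[1]+50,q[0]-50:q[0]+50],None,fx=4,fy=4,interpolation=0)
print(q,qc); cv2.imwrite('pics/g1.png',np.hstack([f(a,qc),f(b,q)]))
E
```

```text
time: 1.1
tool_pos: [0.4639, 0.3265, 0.2462]
tool_rot: [-1.571, -0.001, -0.248]
contact_force: [-0.5, -0.3, 0.0]
opening: 0.0648
time: 2.6
tool_pos: [0.4702, -0.2959, 0.2462]
tool_rot: [-1.57, 0.001, -0.381]
contact_force: [0.1, -0.1, 0.9]
opening: 0.0651
[ 0.47024951 -0.29594766  0.24616955] [[ 0.928 -0.001  0.372]
 [-0.372  0.002  0.928]
 [-0.001 -1.     0.001]]
[416.4 219.2]
[328.2 294.6]
[389.6 210.7]
[319.4 265.7]
[323 279] [402 214]
```

View pics/g1.png

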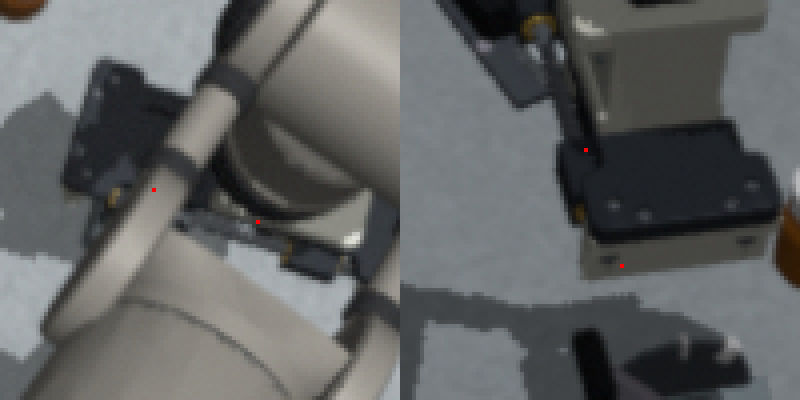

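Both cameras' views of the fingertips are hidden by the gripper body, so I can't use them for calibration. I'll average the two cameras instead and compute the T-bar position.

```bash
cat >> h.py <<'E'
def tri(c,uv,s,uw):
    o1,d1=rays(c,uv);o2,d2=rays(s,uw);A=np.c_[d1[0],-d2[0]];k=np.linalg.lstsq(A,o2-o1,rcond=None)[0]
    a=o1+k[0]*d1[0];b=o2+k[1]*d2[0];return ((a+b)/2).round(4),((a-b)*1000).round(1)
E
python3 - <<'E'
from h import *
c=cam('top');s=cam('side')
# Tbar top-face centre / ends: from first crops (t2)
top=lambda x,y:[360+x/7-.4,180+y/7-.4]; sid=lambda x,y:[305+(x-420)/6-.4,300+y/6-.4]
print('tbar far-top ends', tri(c,top(170,278),s,sid(504,70)))
print('hinge box corners (upleft/upright top)', [onplane(c,top(*p),.042)[0].round(4) for p in [(170,75),(315,115),(92,300),(240,345)]])
print([onplane(s,sid(*p),.042)[0].round(4) for p in [(530,325),(815,285)]])
# ball, depth-free: ball centre px
print('ball top', onplane(c,[200+341/4-.4,150+80/4-.4],.088), )
t1=lambda x,y:[200+x/4-.4,150+y/4-.4]
print('mag plate corners z~.006',[onplane(c,t1(*p),.006)[0].round(4) for p in [(87,52),(371,52),(87,178),(371,178)]])
S=cloud(s)
m=(s['image'].max(2)<45)&(S[...,2]>.09)&(S[...,2]<.14)&(abs(S[...,0]-.49)<.06)&(abs(S[...,1]+.31)<.06)
Q=S[m];print(len(Q),Q.mean(0),Q.min(0),Q.max(0)); print(cv2.minAreaRect((Q[:,:2]*1000).astype('f4')))
E
```

```text
tbar far-top ends (array([ 0.4831, -0.2782,  0.1201]), array([ 0.6, -0.2,  0.1]))
hinge box corners (upleft/upright top) [array([ 0.5761, -0.3045,  0.042 ]), array([ 0.5563, -0.3599,  0.042 ]), array([ 0.4895, -0.2645,  0.042 ]), array([ 0.468, -0.32 ,  0.042])]
[array([ 0.4677, -0.3243,  0.042 ]), array([ 0.5589, -0.3623,  0.042 ])]
ball top [[ 0.64000679 -0.03661933  0.088     ]]
mag plate corners z~.006 [array([0.6954, 0.1385, 0.006 ]), array([ 0.6816, -0.0621,  0.006 ]), array([0.604 , 0.1426, 0.006 ]), array([ 0.5905, -0.0553,  0.006 ])]
151 [ 0.47431684 -0.29949419  0.12250233] [ 0.46295062 -0.31642362  0.0918647 ] [ 0.50294096 -0.28009464  0.13098831]
((478.0138854980469, -300.73883056640625), (35.75993728637695, 34.96858215332031), 39.7513313293457)
```

```bash

python3 -m pendant '[[[0.4,5,0.1,0,0,0,6.5],[0.4,9,0.1,0,0,0,6.5],[0.4,12,0.1,0,0,0,6.5],[0.4,14,0.1,0,0,0,6.5],[0.4,14.6,0.1,0,0,0,6.5],[0.4,14.6,0.1,0,0,0,5],[0.4,14.6,0.1,0,0,0,3],[0.4,14.6,0.1,0,0,0,3],[0.4,14.6,0.1,0,0,0,3],[0.4,14.6,0.1,0,0,0,3],[0.4,14.6,0.1,0,0,0,3]]]' 20| tail -5
```

```text
time: 3.9
tool_pos: [0.4753, -0.2959, 0.1016]
tool_rot: [-1.568, -0.001, -0.381]
contact_force: [2.9, 7.6, 3.3]
opening: 0.0356
```

```bash

python3 -m pendant '[[[0.6,-0.3,0.1,0,0,0,3],[1.15,-0.65,0.2,0,0,0,3],[1.8,-0.9,0.2,0,0,0,3],[2.4,-1.15,0.2,0,0,0,3],[3.1,-1.3,0.2,0,0,0,3],[3.7,-1.45,0.2,0,0,0,3],[4.4,-1.5,0.2,0,0,0,3],[5.0,-1.55,0.2,0,0,0,3],[5.0,-1.55,0.2,0,0,0,3],[5.0,-1.55,0.2,0,0,0,3]]]' 20| tail -5
python3 -m pendant '[[[0,0,0,0,0,0,6.5],[0,0,0,0,0,0,6.5],[0,0,0,0,0,0,6.5],[0,-5,0,0,0,0,6.5],[0,-10,0,0,0,0,6.5],[-5,-13,5,0,0,0,6.5],[-8,-13,10,0,0,0,6.5],[-8,-13,15,0,0,0,6.5],[-8,-13,20,0,0,0,6.5],[-8,-13,25,0,0,0,6.5],[-8,-13,30,0,0,0,6.5],[-8,-13,30,0,0,0,6.5]]]' | tail -5
python3 - <<'E'
from h import *
c=cam('top');s=cam('side')
b=cv2.resize(c['image'][180:240,360:420,::-1],None,fx=7,fy=7,interpolation=3); b2=cv2.resize(s['image'][290:360,305:375,::-1],None,fx=6,fy=6,interpolation=3)
cv2.imwrite('pics/t3.png',np.hstack([b,b2]))
E
```

```text
time: 4.9
tool_pos: [0.5226, -0.3148, 0.1184]
tool_rot: [-1.572, -0.004, -0.381]
contact_force: [-0.1, 0.7, 8.0]
opening: 0.0356
time: 6.1
tool_pos: [0.5594, -0.0024, 0.2462]
tool_rot: [-1.57, -0.0, -0.378]
contact_force: [-0.2, -1.5, 0.0]
opening: 0.0651
```

View pics/t3.png

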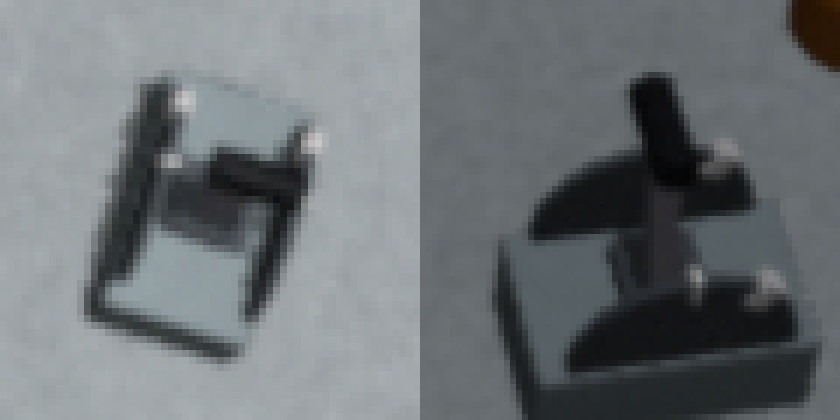

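The T-bar now sits at (258,175) top and (667,128) side, over the dark hinge plate. I'll check the angle numerically.

```bash

python3 - <<'E'
from h import *
c=cam('top');s=cam('side')
top=lambda x,y:[360+x/7-.4,180+y/7-.4]; sid=lambda x,y:[305+(x-420)/6-.4,290+y/6-.4]
print(onplane(c,top(258,177),.138),onplane(s,sid(667,128),.136),tri(c,top(258,177),s,sid(667,128)))
print('hinge plate centre',onplane(c,top(203,207),.046))
print('box',[onplane(c,top(*p),.042)[0].round(4) for p in [(168,72),(318,115),(88,295),(243,343)]])
print([onplane(s,sid(*p),.042)[0].round(4) for p in [(500,238),(540,380),(815,347)]])
E
```

```text
[[ 0.51520205 -0.31052909  0.138     ]] [[ 0.52077818 -0.31329646  0.136     ]] (array([ 0.5182, -0.3124,  0.1356]), array([-4.8,  2.1, -1.4]))
hinge plate centre [[ 0.5221762  -0.31070339  0.046     ]]
box [array([ 0.5773, -0.3039,  0.042 ]), array([ 0.5562, -0.3611,  0.042 ]), array([ 0.4916, -0.2631,  0.042 ]), array([ 0.4687, -0.3213,  0.042 ])]
[array([ 0.4919, -0.2724,  0.042 ]), array([ 0.4716, -0.3245,  0.042 ]), array([ 0.5584, -0.3629,  0.042 ])]
```

The lever reads about -0.07 rad, which is marginal. I'll go back and nudge it about 6 mm.

```bash

python3 -m pendant '[[[8,0,-5,0,0,0,6.5],[8,0,-10,0,0,0,6.5],[8,0,-15,0,0,0,6.5],[8,0,-20,0,0,0,6.5],[8,0,-25,0,0,0,6.5],[8,0,-30,0,0,0,6.5],[8,0,-30,0,0,0,6.5],[8,4,-30,0,0,0,6.5],[8,8,-30,0,0,0,6.5],[8,11,-30,0,0,0,6.5],[8,12.8,-30,0,0,0,6.5],[8,12.8,-30,0,0,0,6.5],[8,12.8,-30,0,0,0,3],[8,12.8,-30,0,0,0,3],[8,12.8,-30,0,0,0,3],[8,12.8,-30,0,0,0,3],[8,12.8,-30,0,0,0,3]]]' 20| tail -5
python3 -m pendant '[[[0.3,0,0,0,0,0,3],[0.6,0,0,0,0,0,3],[0.6,0,0,0,0,0,3],[0.6,0,0,0,0,0,3],[0.6,0,0,0,0,0,3]]]'|tail -5
python3 -m pendant '[[[0,0,0,0,0,0,6.5],[0,0,0,0,0,0,6.5],[0,0,0,0,0,0,6.5],[0,-5,0,0,0,0,6.5],[0,-10,0,0,0,0,6.5],[-5,-13,5,0,0,0,6.5],[-8,-13,10,0,0,0,6.5],[-8,-13,15,0,0,0,6.5],[-8,-13,20,0,0,0,6.5],[-8,-13,25,0,0,0,6.5],[-8,-13,30,0,0,0,6.5],[-8,-13,30,0,0,0,6.5]]]' | tail -5
python3 - <<'E'
from h import *
c=cam('top');s=cam('side')
b=cv2.resize(c['image'][180:240,360:420,::-1],None,fx=7,fy=7,interpolation=3); b2=cv2.resize(s['image'][290:360,305:375,::-1],None,fx=6,fy=6,interpolation=3)
cv2.imwrite('pics/t4.png',np.hstack([b,b2]))
E
```

```text
time: 8.0
tool_pos: [0.522, -0.3145, 0.1191]
tool_rot: [-1.572, -0.002, -0.381]
contact_force: [-1.3, -0.9, 4.5]
opening: 0.0356
time: 8.5
tool_pos: [0.5274, -0.3167, 0.1193]
tool_rot: [-1.572, -0.001, -0.381]
contact_force: [-0.8, -1.5, 6.5]
opening: 0.0358
time: 9.7
tool_pos: [0.5651, -0.0044, 0.2482]
tool_rot: [-1.57, 0.0, -0.378]
contact_force: [-0.8, 0.1, -1.1]
opening: 0.0648
```

View pics/t4.png

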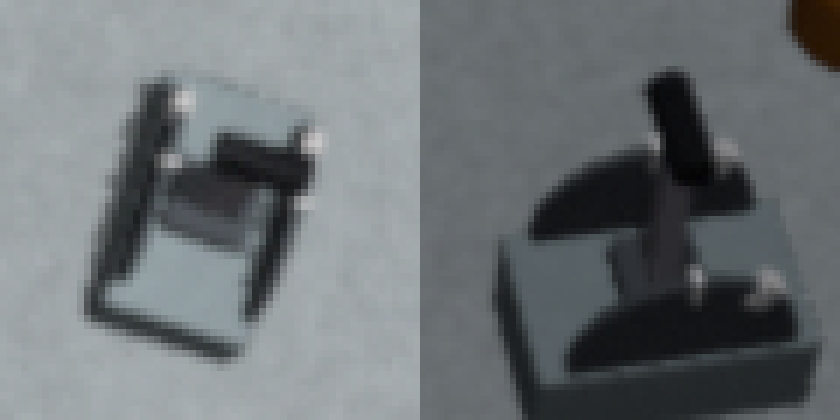

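The lever now stands upright: T-bar at (264,165) over the hinge plate at (203,207), about -0.01 to -0.03 rad. Next, precise rack, board and magazine positions from brightness profiles.

```bash
cat > prof.py <<'E'
from h import *
from scipy.ndimage import map_coordinates
def prof(c,ctr,ang,z,L,Wd):
    "mean grey along direction ang, averaged over +-Wd across; mm grid"
    e=np.array([np.cos(ang),np.sin(ang)]);f=np.array([-e[1],e[0]])
    a=np.arange(-L,L+1)/1e3; b=np.arange(-Wd,Wd+1,2)/1e3
    G=np.array([[*(np.array(ctr)+i*e+j*f),z] for i in a for j in b])
    uv=proj(c,G); g=c['image'].mean(2)
    v=map_coordinates(g,[uv[:,1],uv[:,0]],order=1).reshape(len(a),len(b)).mean(1)
    return v.round().astype(int)
E
python3 - <<'E'
from prof import *
for n in('top','side'):
    c=cam(n); print(n); off=np.array([0,0]) if n=='top' else np.array([.003,-.005])
    print('mag x', prof(c,np.array([.643,.045])+off,np.radians(85.5),.034,60,15)[::2].tolist())
    print('mag y', prof(c,np.array([.643,.045])+off,np.radians(175.5),.034,50,25)[::2].tolist())
    print('rack x', prof(c,np.array([.489,.294])+off,np.radians(72.5),.088,50,15)[::2].tolist())
    print('rack y', prof(c,np.array([.489,.294])+off,np.radians(162.5),.034,50,25)[::2].tolist())
    b=cv2.resize(c['image'][150:280,110:330,::-1] if n=='top' else c['image'][150:270,180:345,::-1],None,fx=3.6,fy=3.6,interpolation=3)
    cv2.imwrite(f'pics/m_{n}.png',b)
    m=c['image'].min(2); P=cloud(c)
    k=((m>150)&(P[...,2]>.078)&(P[...,2]<.1)&(abs(P[...,0]-.49)<.08)&(abs(P[...,1]-.29)<.08)).astype('u1')
    nn,lab=cv2.connectedComponents(k)
    for i in range(1,nn):
        v,u=np.nonzero(lab==i)
        if len(u)>10:
            X=onplane(c,np.c_[u,v],.088); r=cv2.minAreaRect((X[:,:2]*1e3).astype('f4')); print(len(u),np.round(r[0],1),np.round(r[1],1),round(r[2],1),X.mean(0).round(4))
E
```

```text
top
mag x [57, 56, 55, 55, 55, 55, 54, 54, 53, 51, 51, 52, 53, 52, 51, 51, 53, 54, 57, 62, 67, 65, 58, 42, 39, 38, 38, 38, 36, 35, 35, 36, 35, 35, 34, 34, 34, 34, 34, 36, 36, 34, 36, 43, 59, 85, 104, 118, 128, 135, 141, 145, 149, 149, 146, 142, 137, 129, 118, 104, 87]
mag y [83, 79, 74, 69, 64, 59, 53, 50, 51, 52, 52, 50, 47, 45, 44, 43, 43, 42, 42, 42, 43, 44, 45, 44, 42, 38, 35, 33, 35, 39, 43, 46, 45, 47, 52, 60, 62, 57, 46, 38, 32, 27, 25, 21, 16, 14, 25, 37, 46, 48, 57]
rack x [62, 75, 81, 82, 83, 94, 134, 185, 195, 156, 96, 54, 42, 40, 40, 38, 34, 26, 18, 14, 21, 32, 37, 39, 39, 39, 39, 39, 39, 39, 39, 41, 51, 69, 79, 82, 82, 82, 82, 89, 123, 188, 205, 162, 140, 158, 165, 167, 167, 166, 166]
rack y [165, 166, 165, 161, 155, 145, 124, 91, 64, 56, 57, 58, 58, 57, 58, 59, 60, 58, 57, 56, 57, 59, 59, 58, 58, 58, 58, 57, 56, 56, 58, 59, 59, 58, 58, 58, 57, 53, 46, 40, 38, 39, 40, 41, 52, 86, 127, 146, 152, 151, 154]
42 [498.  326.3] [ 5.2 51.9] 72.7 [0.4983 0.3262 0.088 ]
38 [477.8 260.7] [ 4.4 51.7] 72.2 [0.4778 0.2607 0.088 ]
side
mag x [14, 12, 11, 9, 8, 7, 6, 6, 6, 6, 7, 6, 6, 6, 5, 5, 5, 6, 6, 7, 6, 6, 6, 6, 6, 7, 6, 6, 6, 6, 5, 5, 5, 5, 6, 6, 7, 6, 6, 6, 6, 6, 6, 6, 6, 6, 6, 5, 5, 5, 5, 6, 8, 9, 10, 12, 15, 20, 29, 42, 54]
mag y [108, 106, 104, 99, 88, 66, 44, 28, 21, 19, 16, 14, 12, 10, 7, 6, 6, 6, 6, 6, 6, 6, 6, 6, 6, 6, 6, 6, 6, 6, 6, 6, 6, 6, 6, 6, 6, 6, 6, 7, 6, 6, 5, 5, 4, 4, 4, 4, 6, 11, 19]
rack x [74, 73, 73, 73, 73, 75, 81, 93, 109, 125, 129, 112, 93, 82, 76, 74, 74, 74, 74, 74, 74, 74, 74, 74, 74, 74, 74, 74, 74, 74, 74, 74, 73, 73, 73, 73, 72, 72, 73, 76, 84, 96, 113, 131, 137, 130, 121, 115, 111, 110, 110]
rack y [109, 109, 106, 98, 91, 81, 62, 40, 30, 38, 55, 66, 71, 72, 73, 74, 74, 74, 74, 74, 74, 74, 74, 74, 74, 74, 74, 74, 74, 74, 74, 74, 73, 72, 72, 73, 73, 71, 60, 41, 24, 16, 15, 21, 41, 69, 83, 89, 91, 97, 104]
```

View pics/m_side.png

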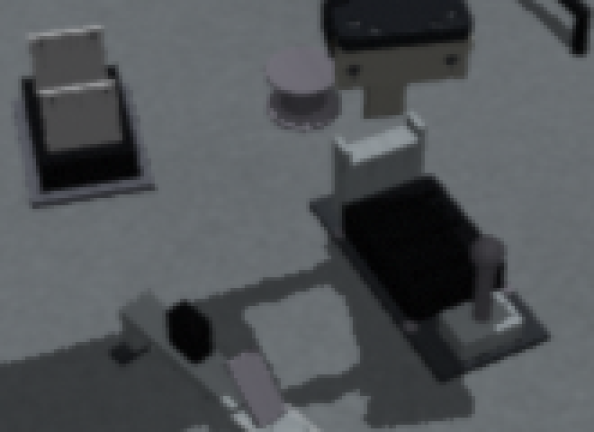

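Side view: boards standing in the rack with top edges at (65,32) and (78,88), saddle at (380,150), ball at (488,245). Now moving above the left board while the arm clears the magazine from the top view.

```bash

python3 -m pendant '[[[-3,1,5,0,0.14,0,9.1],[-6,2,10,0,0.29,0,9.1],[-9,3,15,0,0.44,0,9.1],[-13,5,20,0,0.59,0,9.1],[-18.1,6,28.3,0,0.74,0,9.1],[-18.1,6,28.3,0,0.89,0,9.1],[-18.1,6,28.3,0,1.04,0,9.1],[-18.1,6,28.3,0,1.19,0,9.1],[-18.1,6,28.3,0,1.34,0,9.1],[-18.1,6,28.3,0,1.496,0,9.1],[-18.1,6,28.3,0,1.496,0,9.1],[-18.1,6,28.3,0,1.496,0,9.1]]]'| tail -5
python3 - <<'E'
from prof import *
for n in('top','side'):
    c=cam(n); print(n); off=np.array([0,0]) if n=='top' else np.array([.003,-.005])
    print('mag x', prof(c,np.array([.643,.045])+off,np.radians(85.5),.034,70,15)[::2].tolist())
    print('mag y', prof(c,np.array([.643,.045])+off,np.radians(175.5),.034,50,25)[::2].tolist())
    if n=='top':
        a=prof(c,np.array([.643,.045])+off,np.radians(85.5),.034,70,15)
        print('slots',[ (k-70, a[k]) for k in range(2,138) if a[k]<=min(a[k-2:k+3]) and a[k]<60])
    P=cloud(c); 
    print('ball',rect(P,(0,0,560,420),.085,.11,(abs(P[...,0]-.64)<.03)&(abs(P[...,1]+.035)<.03)))
    b=cv2.resize(c['image'][155:205,210:310,::-1],None,fx=8,fy=8,interpolation=3)
    if n=='top':cv2.imwrite(f'pics/m2_{n}.png',b)
    m=c['image'].min(2)
    k=(m>150)&(P[...,2]>.058)&(P[...,2]<.085)&(abs(P[...,0]-.65)<.06)&(abs(P[...,1]-.112)<.03)
    print('saddle',rect(P,(0,0,560,420),.06,.085,k))
E
```

```text
time: 11.1
tool_pos: [0.5022, 0.3204, 0.1882]
tool_rot: [-1.571, -0.0, -1.879]
contact_force: [0.0, 0.1, 0.1]
opening: 0.091
top
mag x [189, 204, 202, 117, 89, 83, 85, 85, 83, 76, 58, 50, 46, 45, 45, 44, 40, 34, 40, 43, 41, 34, 40, 45, 46, 46, 45, 45, 45, 45, 45, 45, 44, 42, 41, 44, 43, 37, 34, 39, 43, 44, 44, 44, 44, 44, 44, 44, 44, 44, 43, 41, 40, 40, 32, 31, 35, 42, 43, 44, 44, 46, 54, 66, 79, 95, 136, 184, 222, 229, 230]
mag y [167, 167, 166, 164, 160, 140, 99, 59, 46, 42, 40, 39, 38, 39, 41, 42, 43, 43, 43, 43, 43, 43, 43, 43, 43, 43, 43, 43, 44, 43, 43, 44, 43, 43, 44, 43, 43, 43, 44, 44, 45, 45, 42, 35, 27, 22, 42, 65, 81, 82, 99]
slots [(-44, np.int64(45)), (-43, np.int64(45)), (-36, np.int64(34)), (-28, np.int64(34)), (-18, np.int64(45)), (-17, np.int64(45)), (-16, np.int64(45)), (-15, np.int64(45)), (-14, np.int64(45)), (-13, np.int64(45)), (-12, np.int64(45)), (-11, np.int64(45)), (-10, np.int64(45)), (-3, np.int64(40)), (5, np.int64(34)), (6, np.int64(34)), (13, np.int64(44)), (14, np.int64(44)), (15, np.int64(44)), (16, np.int64(44)), (17, np.int64(44)), (18, np.int64(44
[... 451 characters left out ...]
9.9, 65.1]), 87.2, 'zmed', np.float64(0.0672), 'mean', array([0.65 , 0.115]))
side
mag x [70, 47, 28, 19, 15, 14, 12, 11, 10, 9, 9, 11, 12, 14, 14, 14, 13, 12, 9, 7, 6, 7, 9, 11, 13, 14, 14, 14, 14, 14, 14, 13, 13, 13, 12, 9, 7, 6, 6, 9, 11, 13, 13, 13, 13, 14, 14, 14, 14, 13, 13, 12, 9, 7, 6, 6, 9, 11, 13, 14, 14, 16, 20, 29, 41, 52, 59, 60, 61, 61, 61]
mag y [106, 106, 105, 103, 92, 72, 51, 35, 28, 24, 21, 19, 16, 14, 13, 12, 12, 12, 12, 12, 12, 12, 12, 12, 12, 12, 12, 12, 12, 12, 12, 12, 12, 12, 12, 12, 12, 12, 12, 13, 13, 14, 12, 8, 6, 4, 4, 5, 8, 20, 35]
ball (71, array([640.4, -41.9]), array([20.7, 22.3]), 25.3, 'zmed', np.float64(0.0945), 'mean', array([ 0.6403, -0.0435]))
saddle None
```

View pics/m2_top.png

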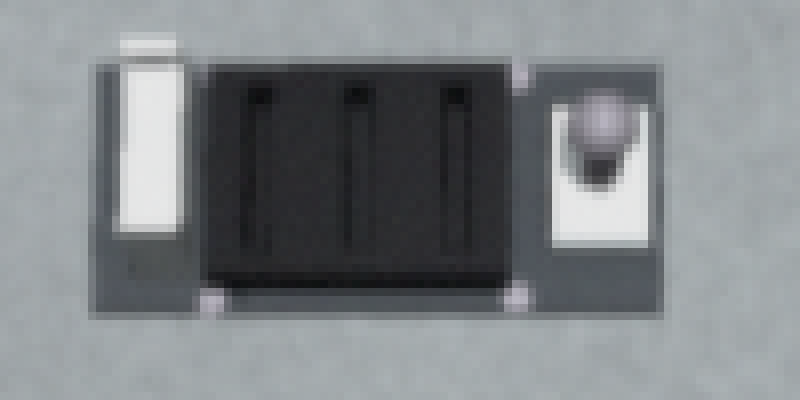

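Slots in the top crop lie at x pixels 258, 357 and 455. Profiles from both cameras put the magazine middle near (0.6465, 0.0458), at about 85.8 degrees. Now picking board A.

```bash

python3 -m pendant '[[[-0.5,4,-0.3,0,0,0,9.1],[-0.5,8,-0.3,0,0,0,9.1],[-0.5,11,-0.3,0,0,0,9.1],[-0.5,12.5,-0.3,0,0,0,9.1],[-0.5,13.2,-0.3,0,0,0,9.1],[-0.5,13.2,-0.3,0,0,0,7],[-0.5,13.2,-0.3,0,0,0,5],[-0.5,13.2,-0.3,0,0,0,5],[-0.5,13.2,-0.3,0,0,0,5],[-0.5,13.2,-0.3,0,0,0,5],[-0.5,13.2,-0.3,0,0,0,5],[-0.5,13.2,-0.3,0,0,0,5]]]' 20| tail -5
python3 - <<'E'
from h import *
t,r,s=tool();print(t.round(4),s['contact_force'].round(2),s['torque'].round(3))
E
```

```text
time: 12.4
tool_pos: [0.5007, 0.3278, 0.0569]
tool_rot: [-1.57, 0.001, -1.877]
contact_force: [-0.0, -1.4, 4.7]
opening: 0.0555
[0.5007 0.3278 0.0569] [-0.03 -1.41  4.71] [-0.102  0.171  0.015]
```

```bash

python3 -m pendant '[[[0,-2,0,0,0,0,5],[0,-4,0,0,0,0,5],[0,-7,0,0,0,0,5],[0,-10,0,0,0,0,5],[0,-12,0,0,0,0,5],[3,-12,3.5,0,-0.1,0,5],[7,-12,7,0,-0.2,0,5],[10,-12,10.5,0,-0.234,0,5],[13,-12,14,0,-0.234,0,5],[16,-12,18,0,-0.234,0,5],[19,-12,21.6,0,-0.234,0,5],[19,-12,21.6,0,-0.234,0,5],[19,-12,21.6,0,-0.234,0,5]]]' 30| tail -5
python3 -m pendant '[[[0,4,0,0,0,0,5],[0,7,0,0,0,0,5],[0,7,0,0,0,0,5],[0,7,0,0,0,0,5]]]' | tail -5
python3 - <<'E'
from h import *
t,r,s=tool();print(t.round(4),r.as_matrix().round(3).tolist(),s['contact_force'].round(2))
c=cam('side');q=proj(c,t)[0].astype(int);print(q)
cv2.imwrite('pics/s5.png',cv2.resize(c['image'][160:260,240:360,::-1],None,fx=6.6,fy=6,interpolation=3))
E
```

```text
time: 13.7
tool_pos: [0.6488, 0.0803, 0.1751]
tool_rot: [-1.573, 0.0, -1.645]
contact_force: [-0.3, 0.5, -1.4]
opening: 0.0553
time: 14.1
tool_pos: [0.6486, 0.0827, 0.1066]
tool_rot: [-1.572, 0.0, -1.641]
contact_force: [0.5, -0.1, -1.1]
opening: 0.0555
[0.6486 0.0827 0.1066] [[-0.07, -0.001, 0.998], [-0.998, 0.0, -0.07], [-0.0, -1.0, -0.001]] [ 0.48 -0.14 -1.13]
[289 184]
```

View pics/s5.png

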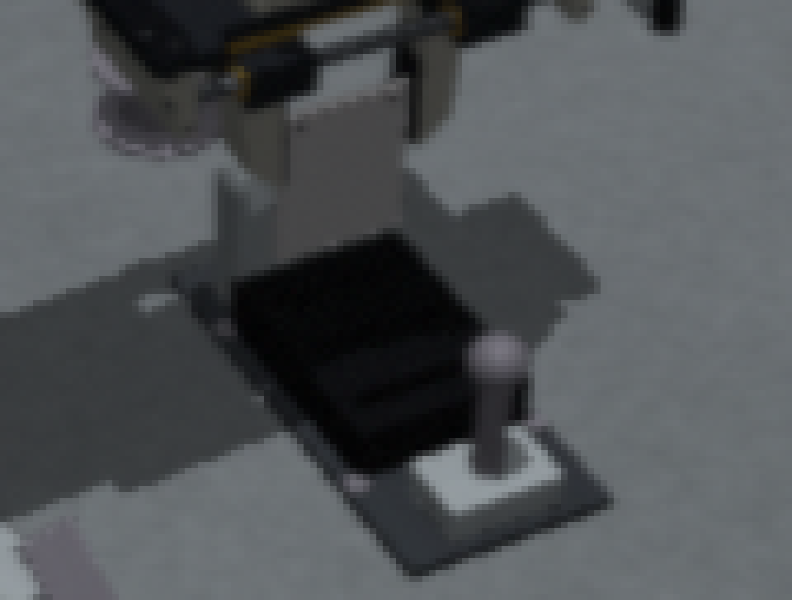

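The held board hangs over the saddle-side slot. Its top front corners are at (290,115) and (405,80), with bottom corners near (273,255) and (405,235).

```bash

python3 - <<'E'
from prof import *
c=cam('side'); S=lambda x,y:[240+x/6.6-.42,160+y/6-.42]
for z,ps in((.1377,[(290,115),(405,80)]),(.0577,[(273,257),(405,235)])):
    X=onplane(c,[S(*p) for p in ps],z);print(X.round(4),X.mean(0).round(4),np.degrees(np.arctan2(X[1,1]-X[0,1],X[1,0]-X[0,0])))
a=np.array([.649,.0445]);
print(prof(c,a,np.radians(85.8),.034,60,12)[::2].tolist())
P=cloud(c);k=(abs(P[...,0]-.65)<.05)&(abs(P[...,1]-.08)<.02)&(P[...,2]>.065)&(P[...,2]<.12)&(c['image'].min(2)>55)
Q=P[k];print(len(Q),Q.mean(0))
b=(Q-[.649,.08,0])[:,:2]@[.0732,.9973]; print('face offset from slot34 est: med',np.median(b)*1e3, np.percentile(b,[10,90])*1e3)
bl=P[(abs(P[...,0]-.649)<.02)&(abs(P[...,1]-.03)<.02)&(P[...,2]>.02)&(P[...,2]<.05)];print('block z',np.median(bl[:,2]))
E
```

```text
[[0.6273 0.0809 0.1377]
 [0.6772 0.0777 0.1377]] [0.6523 0.0793 0.1377] -3.6632556595338475
[[0.623  0.0832 0.0577]
 [0.6755 0.0683 0.0577]] [0.6492 0.0758 0.0577] -15.848263372275019
[12, 11, 10, 10, 12, 14, 15, 15, 15, 14, 12, 9, 6, 6, 8, 11, 13, 14, 15, 15, 15, 15, 15, 14, 13, 11, 9, 7, 6, 5, 5, 6, 7, 7, 7, 7, 7, 7, 7, 7, 7, 7, 6, 6, 6, 6, 5, 5, 5, 6, 6, 6, 7, 8, 10, 18, 30, 44, 58, 66, 69]
322 [0.65105214 0.07622851 0.09324602]
face offset from slot34 est: med -3.571903732826287 [-5.74307291 -1.21082566]
block z 0.034356529182142714
```

```bash

python3 -m pendant '[[[0.1,1,0,0,0,0,5],[0.1,2,0,0,0,0,5],[0.1,2.4,0,0,0,0,5],[0.1,2.7,0,0,0,0,5],[0.1,2.9,0,0,0,0,5],[0.1,2.9,0,0,0,0,5]]]' | tail -5
python3 -c "
from h import *
t,r,s=tool();print(t.round(4),s['contact_force'].round(2),s['torque'].round(3))"
```

```text
time: 14.8
tool_pos: [0.6488, 0.0804, 0.0769]
tool_rot: [-1.571, 0.0, -1.643]
contact_force: [0.1, 0.1, -0.5]
opening: 0.0555
[0.6488 0.0804 0.0769] [ 0.1   0.09 -0.46] [-0.029  0.044 -0.031]
```

No contact force with the bottom at about 0.028 m, below the block top, so the board is in the slot. Pressing it home.

```bash

python3 -m pendant '[[[0,0.5,0,0,0,0,5],[0,1,0,0,0,0,5],[0,1.5,0,0,0,0,5],[0,1.9,0,0,0,0,5],[0,2.05,0,0,0,0,5],[0,2.05,0,0,0,0,5]]]' | tail -5
python3 -c "
from h import *
t,r,s=tool();print(t.round(4),s['contact_force'].round(2),s['torque'].round(3))"
```

```text
time: 15.4
tool_pos: [0.6488, 0.0804, 0.057]
tool_rot: [-1.571, 0.0, -1.643]
contact_force: [-2.0, 0.7, 2.8]
opening: 0.0556
[0.6488 0.0804 0.057 ] [-1.98  0.7   2.79] [0.036 0.513 0.004]
```

```bash

python3 -m pendant '[[[0,0,0,0,0,0,7],[0,0,0,0,0,0,9.1],[0,0,0,0,0,0,9.1],[0,-4,0,0,0,0,9.1],[0,-8,0,0,0,0,9.1],[-3,-10,-3,0,0,0,9.1],[-6,-10,-6,0,0.1,0,9.1],[-9,-10,-9,0,0.2,0,9.1],[-13,-10,-13,0,0.234,0,9.1],[-17,-10,-18.1,0,0.234,0,9.1],[-17,-10,-18.1,0,0.234,0,9.1],[-17,-10,-18.1,0,0.234,0,9.1],[-17,-10,-18.1,0,0.234,0,9.1]]]' | tail -5
python3 - <<'E'
from h import *
c=cam('top'); m=c['image'].min(2); P=cloud(c)
k=((m>140)&(P[...,2]>.06)&(P[...,2]<.1)&(abs(P[...,0]-.65)<.08)&(abs(P[...,1]-.07)<.035)).astype('u1')
nn,lab=cv2.connectedComponents(k)
for i in range(1,nn):
    v,u=np.nonzero(lab==i)
    if len(u)>10:
        X=onplane(c,np.c_[u,v],.088); r=cv2.minAreaRect((X[:,:2]*1e3).astype('f4')); print(len(u),np.round(r[0],1),np.round(r[1],1),round(r[2],1),P[lab==i][:,2].mean().round(4))
step([.4804,.2629,.0569])
E
```

```text
time: 16.7
tool_pos: [0.481, 0.2631, 0.157]
tool_rot: [-1.57, 0.0, -1.876]
contact_force: [-0.5, -0.2, 0.3]
opening: 0.0908
33 [644.2  79.6] [ 4.2 54.9] 83.0 0.0867
[ 0.   10.   -0.13]
```

```bash

python3 -m pendant '[[[0,4,0,0,0,0,9.1],[0,7.5,0,0,0,0,9.1],[0,9.5,0,0,0,0,9.1],[0,10,0,0,0,0,9.1],[0,10,0,0,0,0,7],[0,10,0,0,0,0,5],[0,10,0,0,0,0,5],[0,10,0,0,0,0,5],[0,10,0,0,0,0,5],[0,10,0,0,0,0,5],[0,10,0,0,0,0,5]]]' 30| tail -5
python3 - <<'E'
from h import *
t,r,s=tool();print(t.round(4))
step([.6463,.0465,.175])
E
```

```text
time: 17.85
tool_pos: [0.4811, 0.2632, 0.0574]
tool_rot: [-1.57, 0.001, -1.877]
contact_force: [-0.2, 0.3, 4.4]
opening: 0.0557
[0.4811 0.2632 0.0574]
[ 15.68 -11.75  22.3 ]
```

```bash

python3 -m pendant '[[[0,-2,0,0,0,0,5],[0,-4,0,0,0,0,5],[0,-7,0,0,0,0,5],[0,-10,0,0,0,0,5],[0,-12,0,0,0,0,5],[3,-12,4,0,-0.1,0,5],[6,-12,8,0,-0.2,0,5],[9,-12,12,0,-0.234,0,5],[12,-12,16,0,-0.234,0,5],[15.6,-12,20,0,-0.234,0,5],[15.6,-12,22.3,0,-0.234,0,5],[15.6,-12,22.3,0,-0.234,0,5],[15.6,-12,22.3,0,-0.234,0,5],[15.6,-12,22.3,0,-0.234,0,5],[15.6,-12,22.3,0,-0.234,0,5]]]' 30| tail -5
python3 - <<'E'
from h import *
step([.6463,.0468,.057])
E
```

```text
time: 19.35
tool_pos: [0.6455, 0.0482, 0.1768]
tool_rot: [-1.571, 0.0, -1.641]
contact_force: [-0.9, 0.7, -0.4]
opening: 0.0553
[ 0.13 11.98  0.1 ]
```

```bash

python3 -m pendant '[[[0.1,4,0.1,0,0,0,5],[0.1,7,0.1,0,0,0,5],[0.1,8.5,0.1,0,0,0,5],[0.1,9.3,0.1,0,0,0,5],[0.1,9.7,0.1,0,0,0,5],[0.1,10,0.1,0,0,0,5],[0.1,10,0.1,0,0,0,5]]]'| tail -5
python3 -c "
from h import *
t,r,s=tool();print(t.round(4),s['contact_force'].round(2)); step([.6463,.0468,.057])"
```

```text
time: 20.05
tool_pos: [0.6476, 0.0465, 0.0774]
tool_rot: [-1.569, 0.001, -1.642]
contact_force: [1.0, 3.1, -1.1]
opening: 0.0554
[0.6476 0.0465 0.0774] [ 1.    3.15 -1.06]
[-0.02  2.04 -0.13]
```

```bash

python3 -m pendant '[[[-0.05,0.5,0,0,0,0,5],[-0.05,1,0,0,0,0,5],[-0.05,1.5,0,0,0,0,5],[-0.05,1.9,0,0,0,0,5],[-0.05,2.05,0,0,0,0,5],[-0.05,2.1,0,0,0,0,5],[-0.05,2.1,0,0,0,0,5]]]' | tail -5
python3 -m pendant '[[[0,0,0,0,0,0,7],[0,0,0,0,0,0,9.1],[0,0,0,0,0,0,9.1],[0,-4,0,0,0,0,9.1],[0,-8,0,0,0,0,9.1],[0,-12,0,0,0,0,9.1],[-5,-15,-4,0,0,0,9.1],[-10,-15,-8,0,0,0,9.1],[-15,-15,-12,0,0,0,9.1],[-20,-15,-12,0,0,0,9.1],[-20,-15,-12,0,0,0,9.1]]]' | tail -5
python3 - <<'E'
from h import *
t,r,s=tool(); print(r.as_matrix().round(3).tolist())
T=cam('top'); S=cam('side')
for n,c in(('top',T),('side',S)):
    P=cloud(c); m=c['image'].min(2); near=lambda x,y,d:(abs(P[...,0]-x)<d)&(abs(P[...,1]-y)<d)
    k=((m>(140 if n=='top' else 80))&(P[...,2]>.07)&(P[...,2]<.1)&(abs(P[...,0]-.65)<.06)&(abs(P[...,1]-.055)<.045)).astype('u1')
    nn,lab=cv2.connectedComponents(k)
    for i in range(1,nn):
        v,u=np.nonzero(lab==i)
        if len(u)>10: print(n,len(u),'z',P[lab==i][:,2].mean().round(4),np.percentile(P[lab==i][:,2],[5,95]).round(4),P[lab==i].mean(0).round(4))
    B=near(.45,0,.13)
    print('bartop',rect(P,(0,0,560,420),.032,.044,B)); 
    print('handle',rect(P,(0,0,560,420),.058,.085,B&(c['image'].max(2)<60)))
a=cv2.resize(T['image'][150:275,225:325,::-1],None,fx=4,fy=4,interpolation=3);b=cv2.resize(S['image'][160:290,200:340,::-1],None,fx=2.85,fy=500/130,interpolation=3)
cv2.imwrite('pics/b6.png',np.hstack([a,b]))
E
```

```text
time: 20.75
tool_pos: [0.6473, 0.0467, 0.0574]
tool_rot: [-1.57, 0.0, -1.643]
contact_force: [-4.2, 2.9, 11.3]
opening: 0.0557
time: 21.85
tool_pos: [0.5407, 0.2564, 0.206]
tool_rot: [-1.571, 0.0, -1.643]
contact_force: [1.0, -0.7, -1.3]
opening: 0.0907
[[-0.072, 0.0, 0.997], [-0.997, 0.0, -0.072], [-0.0, -1.0, 0.0]]
top 35 z 0.0861 [0.0815 0.091 ] [0.6447 0.0798 0.0861]
top 39 z 0.0876 [0.0837 0.0922] [0.644  0.0465 0.0876]
bartop (481, array([419. ,   4.5]), array([ 34.3, 177.2]), 10.8, 'zmed', np.float64(0.0377), 'mean', array([0.4187, 0.002 ]))
handle (53, array([413.7,  29.4]), array([14.1, 23.5]), 8.5, 'zmed', np.float64(0.0713), 'mean', array([0.4135, 0.0294]))
side 51 z 0.0874 [0.0825 0.0914] [0.651  0.0753 0.0874]
side 53 z 0.0877 [0.084  0.0912] [0.6506 0.0414 0.0877]
bartop (525, array([422.8,   0.8]), array([ 36. , 182.7]), 12.1, 'zmed', np.float64(0.0386), 'mean', array([ 0.4222, -0.0112]))
handle (101, array([417.7,  24.7]), array([17.6, 28.5]), 16.5, 'zmed', np.float64(0.0696), 'mean', array([0.4172, 0.0221]))
```

View pics/b6.png

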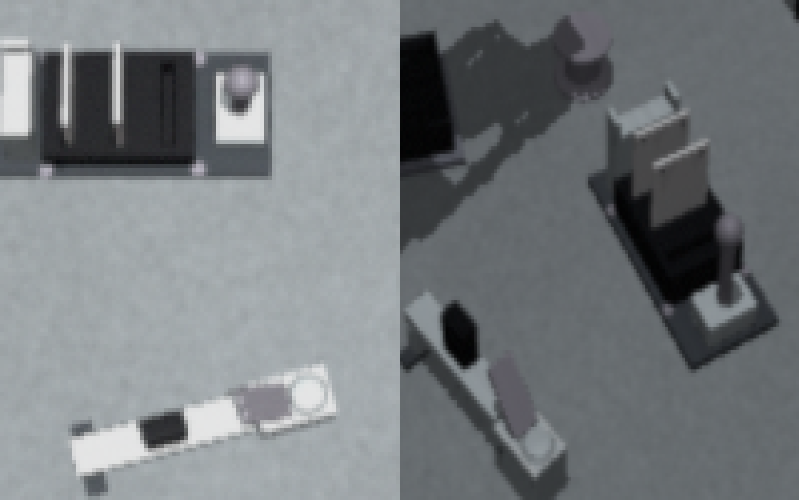

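Both boards stand home: top edges at (66,80) and (117,80) in the top crop, z≈0.087. The bar has been knocked to about x=0.42, with its handle at (165,428) and socket circle at (310,392). Next I'll localise the bar and the ball.

```bash

python3 - <<'E'
from h import *
T=cam('top'); S=cam('side')
b=([284.7,169.6],[315.0,219.2]); print('ball',tri(T,b[0],S,b[1]),onplane(T,b[0],.088),onplane(S,b[1],.088))
tp=lambda x,y:[225+x/4-.4,150+y/4-.4]; sd=lambda x,y:[200+(x-400)/2.85-.4,160+y/3.846-.4]
print('socket',tri(T,tp(310,392),S,sd(539,442)),onplane(T,tp(310,392),.042),onplane(S,sd(539,442),.042))
for n,c in(('top',T),('side',S)):
    P=cloud(c);k=((abs(P[...,0]-.416)<.04)&(abs(P[...,1]-.027)<.04)&(P[...,2]>.064)&(P[...,2]<.085)&(c['image'].max(2)<(70 if n=='top' else 40)))
    v,u=np.nonzero(k);X=onplane(c,np.c_[u,v],.072);r=cv2.minAreaRect((X[:,:2]*1e3).astype('f4'));print(n,len(u),np.round(r,1) if 0 else r,X.mean(0))
    w=(c['image'].min(2)>(165 if n=='top' else 90))&(abs(P[...,0]-.42)<.06)&(abs(P[...,1])<.12)&(P[...,2]>.03)&(P[...,2]<.05)
    v,u=np.nonzero(w);X=onplane(c,np.c_[u,v],.038);r=cv2.minAreaRect((X[:,:2]*1e3).astype('f4'));print(n,len(u),r); 
    d=X[:,:2]-X[:,:2].mean(0);e=np.linalg.svd(d,full_matrices=0)[2][0];print(np.degrees(np.arctan2(e[1],e[0])))
step([.416,.028,.09])
E
```

```text
ball (array([ 0.6421, -0.0371,  0.088 ]), array([-3.8,  1.6, -1.1])) [[ 0.64003379 -0.03622183  0.088     ]] [[ 0.64428385 -0.03744728  0.088     ]]
socket (array([ 0.4372, -0.0696,  0.0417]), array([-4.4,  1.4, -0.6])) [[ 0.43491401 -0.06879864  0.042     ]] [[ 0.43934362 -0.0702567   0.042     ]]
top 60 ((413.433837890625, 29.643129348754883), (23.402984619140625, 15.61882209777832), 86.1431884765625) [0.4131944  0.02939518 0.072     ]
top 465 ((418.7542419433594, 4.6019287109375), (33.114952087402344, 177.0777130126953), 11.398980140686035)
-79.24349819209512
side 79 ((416.2738952636719, 20.872526168823242), (18.14667320251465, 35.10585403442383), 7.623863697052002) [0.41652574 0.02109303 0.072     ]
side 481 ((426.27020263671875, 1.8168487548828125), (35.651344299316406, 178.46112060546875), 9.316752433776855)
-77.80522642417534
[ 23.52  11.55 -10.94]
```

```bash

python3 -m pendant '[[[4,2,-2,0,0,0,6],[8,4,-4,0,-0.1,0,6],[12,6,-6,0,-0.2,0,6],[16,7,-8,0,-0.264,0,6],[20,8,-10,0,-0.264,0,6],[23.6,8.5,-10.9,0,-0.264,0,6],[23.6,8.5,-10.9,0,-0.264,0,6],[23.6,8.5,-10.9,0,-0.264,0,6],[23.6,8.5,-10.9,0,-0.264,0,6]]]'| tail -5
python3 -c "
from h import *
step([.417,.0275,.045])"
```

```text
time: 22.95
tool_pos: [0.4169, 0.0268, 0.1209]
tool_rot: [-1.57, -0.0, -1.38]
contact_force: [0.5, 0.1, -0.4]
opening: 0.0602
[-0.06  7.59  0.01]
```

```bash

python3 -m pendant '[[[0,3,0,0,0,0,6],[0,5.5,0,0,0,0,6],[0,7,0,0,0,0,6],[0,7.5,0,0,0,0,6],[0,7.5,0,0,0,0,6],[0,7.5,0,0,0,0,4],[0,7.5,0,0,0,0,1.5],[0,7.5,0,0,0,0,1.5],[0,7.5,0,0,0,0,1.5],[0,7.5,0,0,0,0,1.5],[0,7.5,0,0,0,0,1.5],[0,7.5,0,0,0,0,1.5]]]' 40| tail -5
python3 -c "
from h import *
step([.65,.0467,.2])"
```

```text
time: 24.15
tool_pos: [0.4167, 0.027, 0.0458]
tool_rot: [-1.57, -0.0, -1.379]
contact_force: [1.0, 0.2, 0.5]
opening: 0.0178
[  2.52 -15.39  23.3 ]
```

```bash

python3 -m pendant '[[[0,-2,0,0,0,0,1.5],[0,-5,0,0,0,0,1.5],[0,-8,0,0,0,0,1.5],[0,-11,0,0,0,0,1.5],[0,-12.4,0,0,0,0,1.5],[0,-12.4,4,0,0.06,0,1.5],[0.3,-12.4,8,0,0.12,0,1.5],[0.6,-12.4,12,0,0.18,0,1.5],[0.9,-12.4,16,0,0.24,0,1.5],[1.1,-12.4,20,0,0.264,0,1.5],[1.1,-12.4,23.5,0,0.264,0,1.5],[1.1,-12.4,23.5,0,0.264,0,1.5],[1.1,-12.4,23.5,0,0.264,0,1.5],[1.1,-12.4,23.5,0,0.264,0,1.5]]]'| tail -5
python3 - <<'E'
from h import *
t,r,s=tool();print(t.round(4),s['contact_force'].round(2),s['torque'].round(2))
T=cam('top'); S=cam('side')
a=cv2.resize(T['image'][145:205,210:310,::-1],None,fx=4,fy=5,interpolation=3);b=cv2.resize(S['image'][170:245,260:360,::-1],None,fx=4,fy=4,interpolation=3)
cv2.imwrite('pics/p7.png',cv2.resize(np.hstack([a,b]),None,fx=1,fy=1))
E
```

```text
time: 25.55
tool_pos: [0.6476, 0.061, 0.1686]
tool_rot: [-1.574, -0.0, -1.643]
contact_force: [-0.4, 0.3, -3.6]
opening: 0.0177
[0.6476 0.061  0.1686] [-0.36  0.28 -3.62] [-0.02  0.04 -0.01]
```

View pics/p7.png

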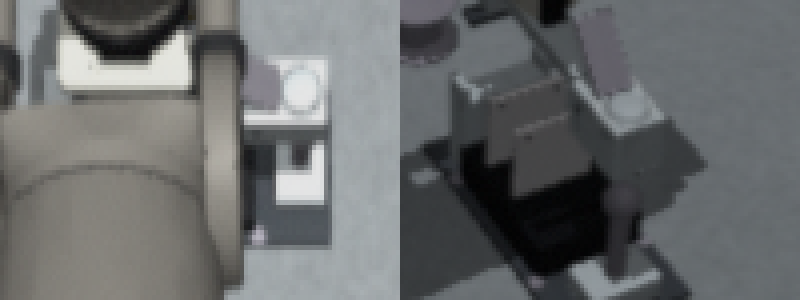

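Top crop: socket circle at (302,91) with its outer end at x≈328. Side crop: circle at (629,106), ball at (621,200).

```bash

python3 - <<'E'
from h import *
T=cam('top'); S=cam('side')
q=([285.1,162.8],[316.9,196.1]); z=.0417+tool()[0][2]-.0458
print(z,tri(T,q[0],S,q[1]),onplane(T,q[0],z),onplane(S,q[1],z))
e=np.array([np.cos(np.radians(85.8)),np.sin(np.radians(85.8)),0])
print('predicted from grasp', tool()[0]-.098*e)
# bar outline in both: bright pixels near socket at height ~z
for n,c,th in(('top',T,150),('side',S,85)):
    P=cloud(c); w=(c['image'].min(2)>th)&(abs(P[...,0]-.642)<.04)&(P[...,1]<-.005)&(P[...,1]>-.07)&(P[...,2]>.145)&(P[...,2]<.175)
    v,u=np.nonzero(w);X=onplane(c,np.c_[u,v],z-.003);r=cv2.minAreaRect((X[:,:2]*1e3).astype('f4'));print(n,len(u),r,X.min(0),X.max(0),P[w][:,2].mean())
E
```

```text
0.1660591127475387 (array([ 0.6398, -0.0372,  0.1641]), array([-5.8,  2.6, -1.8])) [[ 0.63613042 -0.03582432  0.16605911]] [[ 0.64200405 -0.03942166  0.16605911]]
predicted from grasp [ 0.64125478 -0.03679571  0.17015911]
top 165 ((637.0457153320312, -28.176115036010742), (40.28622817993164, 31.353912353515625), 86.10989379882812) [ 0.62005269 -0.04933639  0.16305911] [ 0.65353917 -0.00702218  0.16305911] 0.1623902827518158
side 212 ((643.1168212890625, -29.406259536743164), (53.34496307373047, 36.43816375732422), 85.76881408691406) [ 0.62459732 -0.05621763  0.16305911] [ 0.66278416 -0.00321046  0.16305911] 0.16566150028911844
```

```bash
python3 -c "
from h import *
t,r,s=tool();print(t.round(4)); step([.6493,.0612,.15])"
python3 -m pendant '[[[0,1,0.1,0,0,0,1.5],[0,2,0.1,0,0,0,1.5],[0,2,0.1,0,0,0,1.5],[0,2,0.1,0,0,0,1.5]]]'| tail -5
python3 -c "
from h import *
t,r,s=tool();print(t.round(4),s['contact_force'].round(2),s['torque'].round(2)); step([.6493,.0612,.1118])"
```

```text
[0.6484 0.0609 0.1702]
[-0.03  2.02  0.08]
time: 26.15
tool_pos: [0.6496, 0.061, 0.149]
tool_rot: [-1.572, 0.0, -1.643]
contact_force: [-0.5, -0.7, -4.3]
opening: 0.0179
[0.6496 0.061  0.149 ] [-0.5  -0.72 -4.25] [-0.11 -0.   -0.  ]
[-0.02  3.72 -0.03]
```

```bash

python3 -m pendant '[[[0,0.4,0,0,0,0,1.5],[0,0.7,0,0,0,0,1.5],[0,1.0,0,0,0,0,1.5],[0,1.2,0,0,0,0,1.5],[0,1.2,0,0,0,0,1.5]]]'| tail -5
python3 -c "
from h import *
t,r,s=tool();print(t.round(4),s['contact_force'].round(2),s['torque'].round(2))"
python3 -m pendant '[[[0,0.3,0,0,0,0,1.5],[0,0.5,0,0,0,0,1.5],[0,0.5,0,0,0,0,1.5]]]'| tail -5
python3 -c "
from h import *
t,r,s=tool();print(t.round(4),s['contact_force'].round(2),s['torque'].round(2))"
```

```text
time: 26.65
tool_pos: [0.65, 0.0605, 0.1375]
tool_rot: [-1.571, -0.001, -1.643]
contact_force: [-1.3, -2.2, -4.2]
opening: 0.0176
[0.65   0.0605 0.1375] [-1.31 -2.19 -4.16] [-0.58  0.1  -0.04]
time: 26.95
tool_pos: [0.6499, 0.0604, 0.1325]
tool_rot: [-1.571, -0.001, -1.643]
contact_force: [-0.7, -4.5, -4.1]
opening: 0.018
[0.6499 0.0604 0.1325] [-0.66 -4.5  -4.08] [-1.2   0.19 -0.03]
```

The underside is already below the ball's equator and the ball pushes the socket lightly towards -y. I'll shift 1 mm that way and carry on down.

```bash

python3 -m pendant '[[[0.1,0,0,0,0,0,1.5],[0.1,0.5,0,0,0,0,1.5],[0.1,0.9,0,0,0,0,1.5],[0.1,1.2,0,0,0,0,1.5],[0.1,1.2,0,0,0,0,1.5]]]'| tail -5
python3 -c "
from h import *
t,r,s=tool();print(t.round(4),s['contact_force'].round(2),s['torque'].round(2))"
```

```text
time: 27.45
tool_pos: [0.6497, 0.0598, 0.1198]
tool_rot: [-1.572, -0.0, -1.643]
contact_force: [-0.7, -4.5, -5.7]
opening: 0.0175
[0.6497 0.0598 0.1198] [-0.72 -4.5  -5.69] [-0.84  0.04  0.02]
```

```bash

python3 -m pendant '[[[0.1,0,0,0,0,0,1.5],[0.1,0.3,0,0,0,0,1.5],[0.1,0.6,0,0,0,0,1.5],[0.1,0.8,0,0,0,0,1.5],[0.1,0.8,0,0,0,0,1.5]]]'| tail -5
python3 -c "
from h import *
t,r,s=tool();print(t.round(4),s['contact_force'].round(2),s['torque'].round(2))"
```

```text
time: 27.95
tool_pos: [0.6498, 0.0593, 0.1124]
tool_rot: [-1.571, 0.001, -1.643]
contact_force: [0.3, 0.2, -5.9]
opening: 0.0179
[0.6498 0.0593 0.1124] [ 0.34  0.19 -5.86] [ 0.02  0.12 -0.09]
```

```bash

python3 -m pendant '[[[0,0.1,0,0,0,0,1.5],[0,0.15,0,0,0,0,1.5],[0,0.15,0,0,0,0,1.5]]]'| tail -5
python3 -m pendant '[[[0,0,0,0,0,0,4],[0,0,0,0,0,0,6],[0,0,0,0,0,0,6],[0,-3,0,0,0,0,6],[0,-7,0,0,0,0,6],[0,-10,0,0,0,0,6],[-6,-10,0,0,0,0,4],[-12,-10,0,0,0,0,2],[-17,-10,-5,0,0,0,0],[-20,-10,-8,0,0,0,0],[-22,-10,-12,0,0,0,0],[-22,-10,-12,0,0,0,0]]]'|tail -5
python3 - <<'E'
from h import *
T=cam('top'); S=cam('side')
for n,c,th in(('top',T,150),('side',S,85)):
    P=cloud(c); w=(c['image'].min(2)>th)&(abs(P[...,0]-.645)<.06)&(P[...,1]<.14)&(P[...,1]>-.07)&(P[...,2]>.092)&(P[...,2]<.115)
    Q=P[w]; X=Q[:,:2]-[.6421,-.0371]; x=X@[.0732,.9973]; y=X@[-.9973,.0732]
    print(n,len(Q),'bar x range',x.min().round(4),x.max().round(4),'slope z/x',np.polyfit(x,Q[:,2],1).round(4),'y/x',np.polyfit(x,y,1).round(4))
a=cv2.resize(T['image'][145:205,210:310,::-1],None,fx=4,fy=4,interpolation=3);b=cv2.resize(S['image'][160:240,250:340,::-1],None,fx=4,fy=4,interpolation=3)
cv2.imwrite('pics/p8.png',np.hstack([cv2.copyMakeBorder(a,0,80,0,0,0),b]))
E
```

```text
time: 28.25
tool_pos: [0.6499, 0.0591, 0.112]
tool_rot: [-1.57, 0.0, -1.643]
contact_force: [-3.2, -0.3, 1.5]
opening: 0.0178
time: 29.45
tool_pos: [0.5429, 0.2902, 0.2114]
tool_rot: [-1.572, 0.001, -1.639]
contact_force: [0.2, -0.2, -0.0]
opening: 0.0167
top 496 bar x range -0.0157 0.1609 slope z/x [-0.011   0.1041] y/x [-0.0099  0.0054]
side 386 bar x range -0.021 0.1602 slope z/x [-0.0172  0.1066] y/x [0.0146 0.0005]
```

View pics/p8.png

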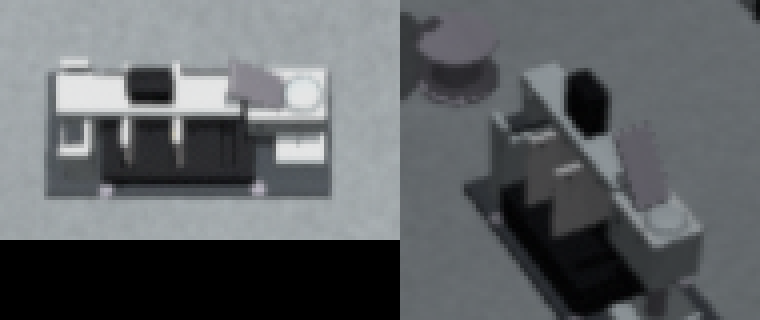

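The bar sits level at z≈0.104, with its socket circle (302,95) over the ball post, its foot in the saddle, and the latch plate (255,82) still raised. Moving above the latch with the fingers closed.

```bash
python3 -c "
from h import *
step([.6449,.0008,.205])"
```

```text
[28.14  0.66 12.04]
```

```bash

python3 -m pendant '[[[5,0.6,3,0,0,0,0],[9,0.6,6,0,0,0,0],[13,0.6,9,0,0,0,0],[17,0.6,12,0,0,0,0],[21.5,0.6,12,0,0,0,0],[25.5,0.6,12,0,0,0,0],[28.1,0.6,12,0,0,0,0],[28.1,0.6,12,0,0,0,0],[28.1,0.6,12,0,0,0,0]]]'| tail -5
python3 -m pendant '[[[0,2,0,0,0,0,0],[0,4,0,0,0,0,0],[0,5.2,0,0,0,0,0],[0,5.2,0,0,0,0,0]]]'| tail -5
python3 -c "
from h import *
t,r,s=tool();print(t.round(4),s['contact_force'].round(2)); step([.6449,.0008,.144]); step([.6471,.0307,.112])"
```

```text
time: 30.45
tool_pos: [0.646, -0.0033, 0.2051]
tool_rot: [-1.57, 0.0, -1.645]
contact_force: [0.6, 0.2, 0.4]
opening: 0.0006
time: 30.85
tool_pos: [0.6447, -0.0008, 0.1512]
tool_rot: [-1.574, 0.0, -1.642]
contact_force: [0.2, -0.7, 0.5]
opening: 0.0003
[ 0.6447 -0.0008  0.1512] [ 0.16 -0.71  0.54]
[-0.17  0.72  0.01]
[-3.16  3.93  0.03]
```

```bash

python3 -m pendant '[[[-0.25,0.7,0,0,0,0,0],[-0.8,0.95,0,0,0,0,0],[-1.35,1.2,0,0,0,0,0],[-1.7,1.5,0,0,0,0,0],[-2.05,1.8,0,0,0,0,0],[-2.3,2.15,0,0,0,0,0],[-2.55,2.5,0,0,0,0,0]]]'| tail -5
python3 -m pendant '[[[-0.2,0.4,0,0,0,0,0],[-0.4,0.8,0,0,0,0,0],[-0.5,1.1,0,0,0,0,0],[-0.6,1.4,0,0,0,0,0],[-0.6,1.55,0,0,0,0,0],[-0.6,1.6,0,0,0,0,0],[-0.6,1.6,0,0,0,0,0]]]'| tail -5
python3 -c "
from h import *
t,r,s=tool();print(t.round(4),s['contact_force'].round(2),s['torque'].round(2))"
```

```text
time: 31.55
tool_pos: [0.6485, 0.0264, 0.1307]
tool_rot: [-1.567, 0.004, -1.642]
contact_force: [-0.8, 4.8, 6.5]
opening: 0.0004
time: 32.25
tool_pos: [0.6476, 0.0297, 0.1125]
tool_rot: [-1.571, 0.0, -1.643]
contact_force: [-1.5, 2.7, 4.7]
opening: 0.0008
[0.6476 0.0297 0.1125] [-1.49  2.66  4.68] [ 0.31  0.34 -0.05]
```

```bash

python3 -m pendant '[[[0,0.1,0,0,0,0,0],[0,0.2,0,0,0,0,0],[0,0.3,0,0,0,0,0],[0,0.3,0,0,0,0,0],[0,0.3,0,0,0,0,0]]]'| tail -5
python3 -m pendant '[[[0,-2,0,0,0,0,0],[0,-6,0,0,0,0,0],[0,-10,0,0,0,0,0],[-5,-10,0,0,0,0,0],[-10,-10,-5,0,0,0,0],[-15,-10,-8,0,0,0,0],[-20,-10,-12,0,0,0,0],[-20,-10,-12,0,0,0,0]]]'|tail -5
python3 - <<'E'
from h import *
T=cam('top'); S=cam('side')
for n,c,th in(('top',T,150),('side',S,85)):
    P=cloud(c); w=(c['image'].min(2)>th)&(abs(P[...,0]-.645)<.06)&(P[...,1]<.14)&(P[...,1]>-.07)&(P[...,2]>.092)&(P[...,2]<.115)
    Q=P[w]; X=Q[:,:2]-[.6421,-.0371]; x=X@[.0732,.9973]; y=X@[-.9973,.0732]
    print(n,len(Q),'bar x range',x.min().round(4),x.max().round(4),'slope z/x',np.polyfit(x,Q[:,2],1).round(4),'y/x',np.polyfit(x,y,1).round(4))
    X=(P[...,:2]-[.6421,-.0371])@[.0732,.9973]; Y=(P[...,:2]-[.6421,-.0371])@[-.9973,.0732]
    for x0 in range(25,80,6):
        k=(abs(X-x0/1e3)<.003)&(abs(Y)<.012)&(P[...,2]>.09); print(x0,np.median(P[k][:,2]).round(4) if k.any() else None,end='; ')
    print()
a=cv2.resize(T['image'][145:205,210:310,::-1],None,fx=4,fy=4,interpolation=3);b=cv2.resize(S['image'][160:240,250:340,::-1],None,fx=4,fy=4,interpolation=3)
cv2.imwrite('pics/p9.png',np.hstack([cv2.copyMakeBorder(a,0,80,0,0,0),b]))
E
```

```text
time: 32.75
tool_pos: [0.6479, 0.0298, 0.1119]
tool_rot: [-1.569, 0.0, -1.643]
contact_force: [-5.7, 3.0, 17.7]
opening: 0.0004
time: 33.55
tool_pos: [0.5408, 0.2389, 0.2087]
tool_rot: [-1.572, -0.001, -1.643]
contact_force: [0.3, -0.3, 0.5]
opening: 0.0004
top 573 bar x range -0.0157 0.161 slope z/x [-0.0122  0.1062] y/x [0.0006 0.0042]
25 0.1033; 31 0.1081; 37 0.1105; 43 0.1103; 49 0.1107; 55 0.1111; 61 0.1115; 67 0.1127; 73 0.1104; 79 0.1081; 
side 434 bar x range -0.0206 0.1599 slope z/x [-0.0099  0.1075] y/x [ 0.0204 -0.0012]
25 0.1058; 31 0.1107; 37 0.1129; 43 0.1124; 49 0.1126; 55 0.1121; 61 0.1118; 67 0.1117; 73 0.1121; 79 0.1214;
```

View pics/p9.png

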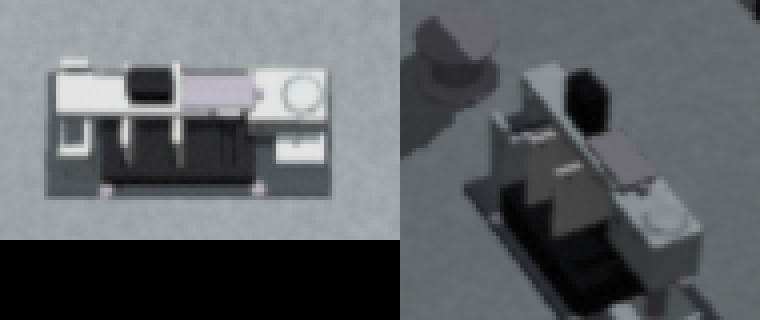

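The latch plate lies flat (top crop 185–255, 90; z≈0.111–0.112, expected 0.112) and the bar hasn't shifted. Now back to the feed lever.

```bash

python3 -m pendant '[[[5,-3,0,0,-0.1,0,6.5],[10,-3,0,0,-0.22,0,6.5],[14,-3,0,0,-0.34,0,6.5],[18,-3,0,0,-0.46,0,6.5],[22,-3,0,0,-0.58,0,6.5],[26,-3,1,0,-0.7,0,6.5],[30,-3,1,0,-0.82,0,6.5],[34,-3,2,0,-0.94,0,6.5],[38,-3,2.6,0,-1.06,0,6.5],[42,-3,2.6,0,-1.16,0,6.5],[46,-3,2.6,0,-1.262,0,6.5],[50,-3,2.6,0,-1.262,0,6.5],[55.5,-3,2.6,0,-1.262,0,6.5],[55.5,-3,2.6,0,-1.262,0,6.5],[55.5,-3,2.6,0,-1.262,0,6.5],[55.5,-3,2.6,0,-1.262,0,6.5]]]'| tail -5
python3 -c "
from h import *
step([.5274,-.3167,.1193])"
```

```text
time: 35.25
tool_pos: [0.5281, -0.3173, 0.2388]
tool_rot: [-1.57, 0.001, -0.381]
contact_force: [0.2, 0.2, -0.1]
opening: 0.0646
[-0.08 11.95  0.02]
```

```bash

python3 -m pendant '[[[-0.1,4,0,0,0,0,6.5],[-0.1,8,0,0,0,0,6.5],[-0.1,11,0,0,0,0,6.5],[-0.1,11.9,0,0,0,0,6.5],[-0.1,11.9,0,0,0,0,6.5],[-0.1,11.9,0,0,0,0,3],[-0.1,11.9,0,0,0,0,3],[-0.1,11.9,0,0,0,0,3],[-0.1,11.9,0,0,0,0,3],[-0.1,11.9,0,0,0,0,3]]]' 20| tail -5
python3 -m pendant '[[[0.5,0,0,0,0,0,3],[1,0.05,0,0,0,0,3],[1.5,0.1,0,0,0,0,3],[1.9,0.2,0,0,0,0,3],[2.4,0.3,0,0,0,0,3],[2.8,0.4,0,0,0,0,3],[3.2,0.55,0,0,0,0,3],[3.6,0.7,0,0,0,0,3],[4,0.9,0,0,0,0,3],[4.4,1.1,0,0,0,0,3],[4.8,1.3,0,0,0,0,3],[5.2,1.55,0,0,0,0,3],[5.6,1.85,0,0,0,0,3],[5.9,2.1,0,0,0,0,3],[5.9,2.1,0,0,0,0,3],[5.9,2.1,0,0,0,0,3]]]' 20| tail -5
python3 -m pendant '[[[0,0,0,0,0,0,6.5],[0,0,0,0,0,0,6.5],[0,0,0,0,0,0,6.5],[0,-5,0,0,0,0,6.5],[0,-10,0,0,0,0,6.5],[-5,-13,5,0,0,0,6.5],[-8,-13,10,0,0,0,6.5],[-8,-13,15,0,0,0,6.5],[-8,-13,20,0,0,0,6.5],[-8,-13,20,0,0,0,6.5]]]' | tail -5
python3 - <<'E'
from h import *
c=cam('top');s=cam('side')
b=cv2.resize(c['image'][180:240,360:420,::-1],None,fx=7,fy=7,interpolation=3); b2=cv2.resize(s['image'][290:360,305:375,::-1],None,fx=6,fy=6,interpolation=3)
cv2.imwrite('pics/t10.png',np.hstack([b,b2]))
E
```

```text
time: 36.25
tool_pos: [0.5281, -0.3171, 0.1211]
tool_rot: [-1.57, -0.001, -0.381]
contact_force: [1.8, 3.8, 5.0]
opening: 0.0358
time: 37.85
tool_pos: [0.5836, -0.3394, 0.0998]
tool_rot: [-1.571, -0.003, -0.381]
contact_force: [5.8, 2.1, 3.1]
opening: 0.0359
time: 38.85
tool_pos: [0.5823, -0.1207, 0.2297]
tool_rot: [-1.57, -0.0, -0.379]
contact_force: [0.3, 0.5, 0.4]
opening: 0.0654
```

View pics/t10.png

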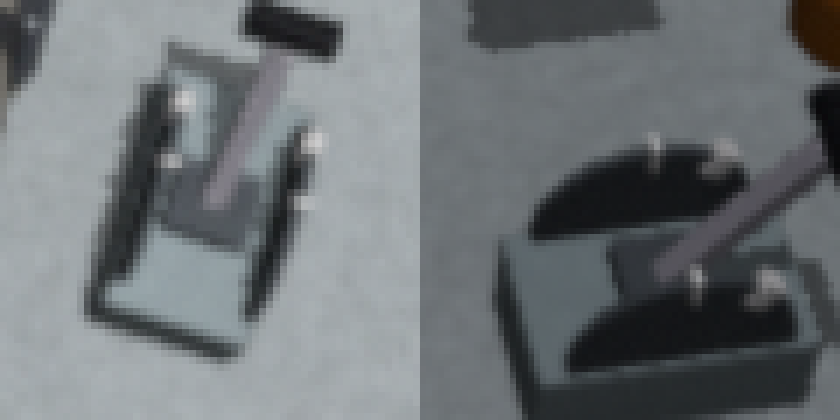

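The T-bar is at (293,30) in the top crop and (830,125) in the side crop, by the broad marks. I'll compute the angle.

```bash

python3 - <<'E'
from h import *
from scipy.optimize import brentq
T=cam('top');S=cam('side'); ex=np.array([np.cos(-.381),np.sin(-.381)]); ey=np.array([-ex[1],ex[0]])
H={'top':np.array([.5229,-.3116]),'side':np.array([.5252,-.3165])}
for n,c in(('top',T),('side',S)):
    P=cloud(c); X=(P[...,:2]-H[n])@ex; Y=(P[...,:2]-H[n])@ey
    k=(c['image'].max(2)<(60 if n=='top' else 40))&(P[...,2]>.085)&(P[...,2]<.15)&(abs(Y)<.035)&(X>.03)&(X<.1)
    v,u=np.nonzero(k);
    uv=np.mean(np.c_[u,v],0); Q=P[k].mean(0)
    # angle such that ray at height of T-bar centre (visible-surface centroid, ~+4 mm) gives radius 90
    f=lambda a:((onplane(c,uv,.046+.094*np.cos(a))[0][:2]-H[n])@ex)-.09*np.sin(a)
    print(n,len(u),uv.round(1),'surface centroid x,z',((Q[:2]-H[n])@ex).round(4),Q[2].round(4),'angle',round(brentq(f,.2,.89),3),'direct',np.arctan2((Q[:2]-H[n])@ex,Q[2]-.046).round(3))
    # rod direction from depth
    k=(abs(Y)<.008)&(X>.005)&(X<.045)&(P[...,2]>.056)&(P[...,2]<.1)
    Q=P[k]; x=(Q[:,:2]-H[n])@ex; 
    print(' rod n',k.sum(),'angles',np.percentile(np.arctan2(x,Q[:,2]-.046),[25,50,75]).round(3))
E
```

```text
top 59 [401.  183.7] surface centroid x,z 0.0542 0.1232 angle 0.659 direct 0.612
 rod n 66 angles [0.519 0.565 0.626]
side 116 [375.2 312.7] surface centroid x,z 0.0541 0.124 angle 0.666 direct 0.606
 rod n 148 angles [0.545 0.587 0.655]
```

Estimates are 0.66, 0.67 and about 0.70 (kinematic). All are inside the window but a little low, so I'll nudge 2 mm further.

```bash
python3 -m pendant '[[[4,0,-5,0,0,0,6.5],[8,0,-10,0,0,0,6.5],[8,0,-15,0,0,0,6.5],[8,0,-20,0,0,0,6.5],[8,0,-20,0,0,0,6.5],[8,0,-20,0,0,0,6.5]]]'|tail -5
python3 -c "
from h import *
step([.5836,-.3394,.0998])"
```

```text
time: 39.65
tool_pos: [0.5794, -0.3451, 0.2281]
tool_rot: [-1.572, 0.001, -0.388]
contact_force: [-0.6, 0.6, -0.0]
opening: 0.065
[ 0.19 12.83  0.7 ]
```

```bash
python3 -m pendant '[[[0,2,0,0,0,0,6.5],[0,4,0,0,0,0,6.5],[0,4,0,0,0,0,6.5]]]'|tail -5
python3 -c "
from h import *
step([.5836,-.3394,.0998])"
```

```text
time: 39.95
tool_pos: [0.5805, -0.3386, 0.1858]
tool_rot: [-1.569, 0.006, -0.382]
contact_force: [0.3, -0.2, -0.3]
opening: 0.0649
[0.37 8.6  0.03]
```

```bash
python3 -m pendant '[[[0.2,4,0,0,0,0,6.5],[0.2,7,0,0,0,0,6.5],[0.2,8.6,0,0,0,0,6.5],[0.2,8.6,0,0,0,0,6.5],[0.2,8.6,0,0,0,0,3],[0.2,8.6,0,0,0,0,3],[0.2,8.6,0,0,0,0,3],[0.2,8.6,0,0,0,0,3],[0.2,8.6,0,0,0,0,3]]]' 20|tail -5
python3 -m pendant '[[[0.1,0.1,0,0,0,0,3],[0.25,0.2,0,0,0,0,3],[0.25,0.2,0,0,0,0,3],[0.25,0.2,0,0,0,0,3]]]'|tail -5
python3 -m pendant '[[[0,0,0,0,0,0,6.5],[0,0,0,0,0,0,6.5],[0,0,0,0,0,0,6.5],[0,-5,0,0,0,0,6.5],[0,-10,0,0,0,0,6.5],[-5,-13,5,0,0,0,6.5],[-8,-13,10,0,0,0,6.5],[-8,-13,15,0,0,0,6.5],[-8,-13,20,0,0,0,6.5],[-8,-13,20,0,0,0,6.5],[-8,-13,20,0,0,0,6.5]]]' | tail -5
python3 - <<'E'
from h import *
from scipy.optimize import brentq
T=cam('top');S=cam('side'); ex=np.array([np.cos(-.381),np.sin(-.381)]); ey=np.array([-ex[1],ex[0]])
H={'top':np.array([.5229,-.3116]),'side':np.array([.5252,-.3165])}
for n,c in(('top',T),('side',S)):
    P=cloud(c); X=(P[...,:2]-H[n])@ex; Y=(P[...,:2]-H[n])@ey
    k=(c['image'].max(2)<(60 if n=='top' else 40))&(P[...,2]>.085)&(P[...,2]<.15)&(abs(Y)<.035)&(X>.03)&(X<.1)
    v,u=np.nonzero(k); uv=np.mean(np.c_[u,v],0); Q=P[k].mean(0)
    f=lambda a:((onplane(c,uv,.046+.094*np.cos(a))[0][:2]-H[n])@ex)-.09*np.sin(a)
    print(n,len(u),((Q[:2]-H[n])@ex).round(4),Q[2].round(4),'angle',round(brentq(f,.2,.89),3))
    X=(P[...,:2]-[.6421,-.0371])@[.0732,.9973]; Y=(P[...,:2]-[.6421,-.0371])@[-.9973,.0732]
    k=(abs(X-.05)<.015)&(abs(Y)<.01)&(P[...,2]>.09);print('latch z',np.median(P[k][:,2]).round(4))
    for nm,p,z0,z1 in(('spool',(.66,.247),.03,.06),('jar',(.673,-.241),.05,.1)):
        k=(abs(P[...,0]-p[0])<.06)&(abs(P[...,1]-p[1])<.06)&(P[...,2]>z0)&(P[...,2]<z1); print(nm,k.sum(),P[k].mean(0).round(3))
E
```

```text
time: 40.85
tool_pos: [0.5848, -0.3398, 0.1042]
tool_rot: [-1.57, -0.002, -0.381]
contact_force: [1.9, 1.6, 4.0]
opening: 0.0356
time: 41.25
tool_pos: [0.5874, -0.3409, 0.1018]
tool_rot: [-1.571, -0.002, -0.381]
contact_force: [3.6, 2.6, 4.9]
opening: 0.0357
time: 42.35
tool_pos: [0.5871, -0.1219, 0.2313]
tool_rot: [-1.57, 0.0, -0.376]
contact_force: [-0.1, -0.6, 0.3]
opening: 0.0649
top 60 0.057 0.1207 angle 0.698
latch z 0.1109
spool 334 [0.66  0.247 0.039]
jar 0 [nan nan nan]
side 115 0.0572 0.1216 angle 0.712
latch z 0.1127
spool 230 [0.665 0.241 0.041]
jar 320 [ 0.675 -0.248  0.068]<stdin>:14: RuntimeWarning: Mean of empty slice.
  ret = um.true_divide(
```

Feed lever reads about 0.70 in both cameras, the latch is flat, the bystanders haven't moved and the arm is clear. Handing in.

```bash
python3 -c "
from h import *
print(robot.hand_in())"
```

```text
the job is handed in; nothing more can be done
None
```

I did every step in the order asked and handed the job in at about 42 s; the hand-in gives no verdict.

- **Feed lever, first move:** I stood it upright. It measured about -0.07 rad after the first push, so I nudged it to between -0.01 and -0.03 rad.
- **Boards:** There were two boards, in the rack's outer slots. They now stand in the magazine's middle slot and its slot next to the saddle. Their top edges measured about 0.087 m, against 0.088 m for fully home.
- **Keeper bar:** It was knocked about 3 cm aside during the run, so I located it again before picking it up. It sits on the ball and in the saddle, level within about 0.02 rad. Its top measured about 0.104–0.107 m (0.104 m expected).
- **Latch:** It met a hard stop when pressed down, and its plate lies flat at 0.111–0.113 m (0.112 m expected).
- **Feed lever, last move:** It first read about 0.66 rad, so I nudged it a little further. It now reads 0.698 rad in the top camera and 0.712 rad in the side camera, against a target of 0.698.
- **Spool and jar:** Neither has moved noticeably. The arm hid the jar from the top camera in the last check, so that rests on the side camera alone.

The two cameras disagreed by about 5 mm throughout. I averaged them and used contact forces to correct the fits. The gripper was clear of everything at the end.

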